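# Fold out a hanger and hang a pipe ring on it

### The arm

A 6-joint arm with a two-finger parallel gripper is mounted at the origin on a cart in front of the work surface, level with it; the furniture and walls round the work are solid. World frame = base frame: x ahead of the robot, y to its left, z up, the work surface at z = 0. Lengths are in mm, angles in rad, forces in N, time in s.
With the tool pointing down it reaches from about 400 to 925 mm from the base axis. Payload 12.5 kg.
Tool frame: the origin (TCP) lies midway between the tips of the shut fingers; the grasp point (between the pads) lies 19 mm behind it; y points along the fingers, x is the direction in which the jaws open and shut, and the axes are right-handed (so a half turn about y gives the same grasp; the last joint's range is limited). The gripper opens to 95 mm and grips with 3 to 60 N. Pads are 20 mm wide; open, the fingers measure 119 mm over their backs; the gripper's body (75 mm by 180 mm) begins 59 mm behind the grasp point.
Start: joints at [-1.264, 0.491, 1.559, -0, 1.092, -0.106], TCP at [250.759, -572.509, 214.661] pointing down, gripper open.
Joint ranges: [-3.1, 3.1], [-0.84, 2.19], [0.05, 2.79], [-1.13, 4.28], [0.06, 2.93], [-2.69, 2.69]. Speed limits (rad/s): [2.22, 2.22, 2.79, 3.14, 3.14, 3.14].

### API

Orientations are given as [roll, pitch, yaw] about the fixed x, y, z axes, in that order (R = Rz(yaw) Ry(pitch) Rx(roll)).
In Python, from cell import env, vision, job gives the robot as it stands.
- The arm moves only by the shell command python3 -m crank 'ROWS' [OPENING]. ROWS is JSON, a list of rows, each a list of 6 numbers: the shift along the tool's x, y, z in mm, then the turn, a rotation vector about the tool's x, y, z in degrees. In form: [[x, y, z, rx, ry, rz], ...]. A call has 1 to 5 rows; each row is the pose to reach, as a shift and turn from the pose measured when the call began, along the tool's axes at that moment; what a row does not reach only later rows make up. A row lasts 1/10 s, in which the tool goes at most 50 mm and 8.59 degrees, less where a joint would pass 70% of its speed; a pose out of reach is approached as far as the arm can. A call with a gripper value outside its range is refused whole. OPENING is the opening, from 0 (shut) to 1 (fully open), set as the call begins (- or left out, the last holds). The fingers move at their own pace and stop on an object; the grip force is fixed at half the most. Time passes only in rows, so rows that repeat a pose let the fingers close. It gives the time, the measured TCP pose, the force and the opening at its end, in the units of the state.
- env.state(): the state, without advancing time (a new reading comes with each control period).
- vision.read_camera(name): name is "scene" or "side" or "wrist"; returns (picture, depth): 420x560x3 uint8, blue, green, red; 420x560 float32, mm along the optical axis (not along the pixel's ray), 0 where there is no reading.
- vision.calibration(name): a dict with "vertical_fov" (degrees; the focal length in pixels is half the picture's height over the tangent of half this angle, whatever the lens; pixels are square), "cx", "cy" (the principal point, pixels), "dist" ([k1, k2, p1, p2, k3] as OpenCV has them; the pictures are not rectified), "pose" (4x4, takes a point from camera to world coordinates). Camera axes: x right, y down, z forward; pixel columns grow to the right and rows downward; lengths in mm; the calibration is good to about 2 mm. A picture is of the moment at which its call begins: read the wrist's pose just before it. calibration takes no time and is no camera call; for the wrist camera it gives the pose at the moment of the call.
- job.job_done(): hands the job in, once; it reports no verdict.
The state is a dict: "t": time; "joints": joint angles; "qvel": joint speeds; "tau": joint torques, N m; "eef_pos": TCP position; "tcp_rot": TCP orientation; "ft_force": force on the tool from outside, world axes, zero at the start; "moment": the same for the moment, N m; "opening": opening from 0.0 (shut) to 1.0 (fully open).
Only numpy, scipy, OpenCV 4.12 (cv2) and the standard library are available. Lean on these libraries where they do the work, as an engineer would, in place of code of your own. Each camera call takes 0.05 s, during which the arm holds its last target.

### The job

With the fingertips, pushing and never clamping it, swing the yellow U-shaped hanger, folded up against the grey panel, out and press it gently down until it is fully home on its stop; then take the pipe ring from the wooden cradle and pass it over the hanger's end. Lower the ring gently by feel (how high the hanger sits on the panel is not known exactly) until the prongs carry it, slide it fully back against the hanger's shoulders and only then let go. Force neither hanger nor ring, do not drop the ring, and leave everything else where it is.

Things in the scene. Friction and masses are not known exactly. Their poses are not given: they have to be found in the camera images.
- stand: Fixed grey upright panel on a foot: 130 wide (y), 6 thick, top edge 185 above the table. Origin: on the table, midway across, in the plane of the panel's front face. Its x points from the front face into the panel, away from the robot; y along the panel's width; z up. Yaw varies. The foot is 6 high and reaches 65 in front of the face.
- hinge_foot (a point): Point on the table straight below the middle of the hanger's hinge axis (which runs along the stand's y, 12 in front of the panel's face). The hinge plate is clamped to the panel by hand: the hinge axis is 130 to 166 above this point, set anew each time and NOT measured. Axes as the stand's.
- hook (a joint): Stiff friction hinge of the yellow hanger (rad): 0 folded up flat on the panel, prongs upright; grows as its end swings out along the stand's -x and down to a rigid stop at 1.571, prongs level. Stays where left; takes about 0.4 N m (3 to 4 N at its end) to move. Of 8 mm round bar, a U: two parallel prongs, centre lines at y = +-30 of the stand, joined at the end by a cross bar.
- ring_home (a point): Point on the table straight below the centre of the ring when hung fully home: 54 in front of the hinge axis, axes as the stand's. Each prong has a shoulder disc, diameter 18, 32 to 36 from the hinge axis, against whose outer side the ring's face belongs. Hung, the ring's centre is about 33 below the prongs' centre lines, its inner top about 17 above them, so fingers there fit between the prongs.
- panel_top (a point): Middle of the panel's top edge at its front face, 185 above the table. Above it stands the folded hanger's cross bar: the prongs run straight for 110 from the hinge axis, then bend to the cross bar, whose centre line is 117 along the prongs from the hinge axis and offset 14 to their inner side: towards +x of the stand when folded, upward when folded out (a lip that keeps the ring on).
- ring_center (a point): Centre of the dark steel pipe ring: outer diameter 113, wall about 6, width 36 along its axis (this point's z), about 0.24 kg (varies). At first it stands on edge in the cradle, axis level along the cradle's x, centre 72 and top 129 above the table; take it at the middle of its top, across the 36 mm width.
- cradle: Fixed wooden cradle, 70 x 104 mm, 28 high, that holds the ring upright; origin centre of its underside, x along the ring's axis; yaw varies.
- tape_measure: Yellow tape measure, a bystander, loose.
- goggles: Black welding goggles with blue strap, a bystander, loose.
- pliers: Blue-handled pliers, a bystander, loose.
- nozzle_0: Small brass nozzle standing on the table, a bystander, loose.
- nozzle_1: Small copper-coloured nozzle standing on the table, a bystander, loose.

How it is judged (in metres and radians):
On the way, in this order (a step that is already met when the one before it is completed fails the run):
1. the hanger is folded fully out onto its stop while the ring is still in its cradle (value of joint hook above 1.53 rad and horizontal distance between ring_center and cradle below 0.03 m), for 0.2 s.
2. the hanger carries the ring while the ring is still held (contact force between ring and hook above 1.2 N and contact force between the fingers and ring above 1 N and horizontal distance between ring_center and stand below 0.11 m), for 0.2 s.
At the end, for the whole second after the job is handed in: The hanger is out on its stop (at least 1.53 rad) and still; the ring hangs at rest on its prongs (and on nothing else), its axis within 5 degrees of the prongs, centred within 10 mm between them, its back face within 4.5 mm of the shoulders (value of joint hook above 1.53 rad and contact force between ring and hook above 1.2 N and contact force between ring and stand below 0.2 N and linear speed of ring below 0.02 m/s and x of ring_center in the frame of stand between -0.0705 and -0.062 m and y of ring_center in the frame of stand between -0.01 and 0.01 m and angle between the z axis of ring_center and the x axis of stand, either way round below 0.09 rad and velocity of joint hook below 0.05 rad/s); the robot touches nothing.
It fails at once if the ring is pressed against the hanger with more than 20 N (contact force between ring and hook above 20 N).
It fails at once if the fingers force the hanger with more than 30 N (clamping it counts) (contact force between the fingers and hook above 30 N).
It fails at once if the ring is dropped or laid down (height (world z) of ring_center below 0.055 m).
It fails at once if a bystander is moved more than 15 mm (distance of any of tape_measure, goggles, pliers, nozzle_0, nozzle_1 from where it was at the start of the episode above 0.015 m).
It also fails if it takes over 72 s, if anything falls off the work surface, if the arm or the gripper's body presses on something with over 40 N, if the wrist force passes 120 N, or if a joint passes its speed limit or range.

## Working session

There is one attempt and no reset: what is moved stays moved. The work goes in short steps, Python scripts to look and compute and a shell command to move; the robot and the scene stay as the last step left them, time stands still between calls to the robot, and variables do not carry over. Pictures are saved under pics/ and viewed, and the job is handed in when it is done.

```bash
ls; mkdir -p pics; python3 - <<'E'
from cell import env, vision, job
import cv2, numpy as np
print(env.state())
for n in ("scene","side","wrist"):
    im,d=vision.read_camera(n); c=vision.calibration(n)
    cv2.imwrite(f"pics/{n}0.png",im); np.save(f"pics/{n}0.npy",d)
    print(n,c)
E
```

```text
pics
{'t': 0.0, 'joints': array([-1.26360293e+00,  4.91556223e-01,  1.55945801e+00, -5.72793552e-06,
        1.09168294e+00, -1.05632964e-01]), 'qvel': array([-0.00028829, -0.00061168, -0.00028679,  0.00065269, -0.0009374 ,
       -0.00078937]), 'tau': array([ 1.74328034e-03, -6.12639356e+01, -2.58187723e+01,  6.94509898e-02,
        4.82622266e-02, -3.73382306e-05]), 'eef_pos': array([ 250.67641039, -572.26002189,  214.06086926]), 'tcp_rot': array([-1.57068492e+00,  1.09889879e-03, -1.15796726e+00]), 'ft_force': array([-0.18459109, -0.02556966, -0.34319988]), 'moment': array([-0.01626379, -0.01917734,  0.03218784]), 'opening': 0.9977864326494406}
scene {'vertical_fov': 42.39909468076448, 'cx': 278.9639247023074, 'cy': 209.7066544096141, 'dist': array([-0.11889396,  0.        ,  0.        ,  0.        ,  0.        ]), 'pose': array([[-8.14767221e-01, -4.14852567e-01,  4.05032991e-01,
        -1.87547934e+01],
       [-5.79740660e-01,  5.73990547e-01, -5.78304089e-01,
         7.23691347e+02],
       [ 7.42582792e-03, -7.05997308e-01, -7.08175584e-01,
         1.00966740e+03],
       
[... 424 characters left out ...]
2],
       [ 2.62814621e-02, -9.27870233e-01, -3.71975961e-01,
         5.68462574e+02],
       [ 0.00000000e+00,  0.00000000e+00,  0.00000000e+00,
         1.00000000e+00]])}
wrist {'vertical_fov': 63.51445745493828, 'cx': 276.91278142208546, 'cy': 206.2570838687352, 'dist': array([-0.07437604,  0.        ,  0.        ,  0.        ,  0.        ]), 'pose': array([[ 4.00706605e-01, -8.81795080e-01, -2.48740133e-01,
         3.22209583e+02],
       [-9.16206301e-01, -3.85798877e-01, -1.08283147e-01,
        -5.41836927e+02],
       [-4.80117963e-04,  2.71287049e-01, -9.62498367e-01,
         3.84122959e+02],
       [ 0.00000000e+00,  0.00000000e+00,  0.00000000e+00,
         1.00000000e+00]])}
```

View pics/scene0.png

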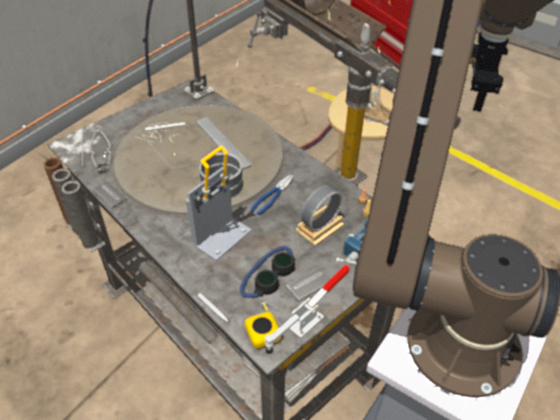

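View pics/side0.png

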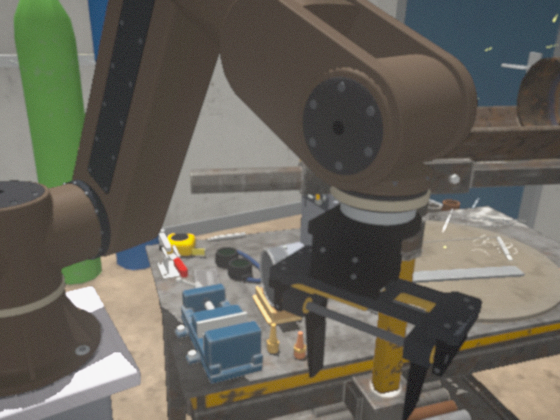

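View pics/wrist0.png

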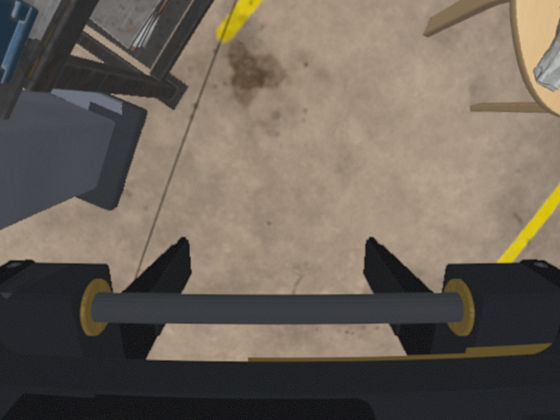

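The scene picture shows everything. The panel with the folded yellow hanger is at about (210,200), with a grey drum or other object behind it. The ring in its cradle is at (320,215), the goggles at (275,270), the pliers at (270,195) and the tape at (262,330). I'll enlarge that part.

```bash
cat > h.py <<'E'
import numpy as np, cv2
from cell import env, vision, job
def K(c,h=420):
    f=h/2/np.tan(np.radians(c["vertical_fov"]/2)); return np.array([[f,0,c["cx"]],[0,f,c["cy"]],[0,0,1]])
def ray(c,u,v):
    p=cv2.undistortPointsIter(np.array([[[u,v]]],float),K(c),c["dist"],None,None,(3,50,1e-9)).ravel()
    return np.array([p[0],p[1],1.])
def w(c,p): P=np.array(c["pose"]); return P[:3,:3]@p+P[:3,3]
def px2w(c,d,u,v): # depth
    return w(c,ray(c,u,v)*d[int(round(v)),int(round(u))])
def px2z(c,u,v,z): # plane z
    o=np.array(c["pose"])[:3,3]; a=np.array(c["pose"])[:3,:3]@ray(c,u,v); return o+a*(z-o[2])/a[2]
def proj(c,X):
    P=np.linalg.inv(np.array(c["pose"])); X=np.atleast_2d(X)@P[:3,:3].T+P[:3,3]
    return cv2.projectPoints(X.reshape(-1,1,3),np.zeros(3),np.zeros(3),K(c),c["dist"])[0].reshape(-1,2)
def cloud(c,d):
    v,u=np.mgrid[0:420,0:560]; 
    p=cv2.undistortPointsIter(np.stack([u,v],-1).reshape(-1,1,2).astype(float),K(c),c["dist"],None,None,(3,30,1e-9)).reshape(420,560,2)
    X=np.concatenate([p,np.ones((420,560,1))],-1)*d[...,None]
    P=np.array(c["pose"]); return X@P[:3,:3].T+P[:3,3]
E
python3 - <<'E'
from h import *
im=cv2.imread("pics/scene0.png")
x0,y0,x1,y1=180,130,370,270
cv2.imwrite("pics/sc_crop.png",cv2.resize(im[y0:y1,x0:x1],None,fx=4.2,fy=4.2,interpolation=cv2.INTER_CUBIC))
c=vision.calibration("scene"); d=np.load("pics/scene0.npy"); X=cloud(c,d); np.save("pics/X.npy",X)
for n,(u,v) in dict(paneltop=(197,190),foot=(222,240),ring=(318,197),cr=(310,232),table=(250,220),pl=(265,200),gog=(283,262),tape=(262,326)).items(): print(n,X[v,u].round(1))
E
```

```text
paneltop [644.2 100.5 176.5]
foot [609.   72.6   4.9]
ring [436.4 -86.4 126.1]
cr [437.9 -63.1  23.6]
table [598.1 -26.9  -0.8]
pl [ 608.9 -106.9    2.4]
gog [435.5  56.3  26.8]
tape [366.3 231.4  37.8]
```

View pics/sc_crop.png

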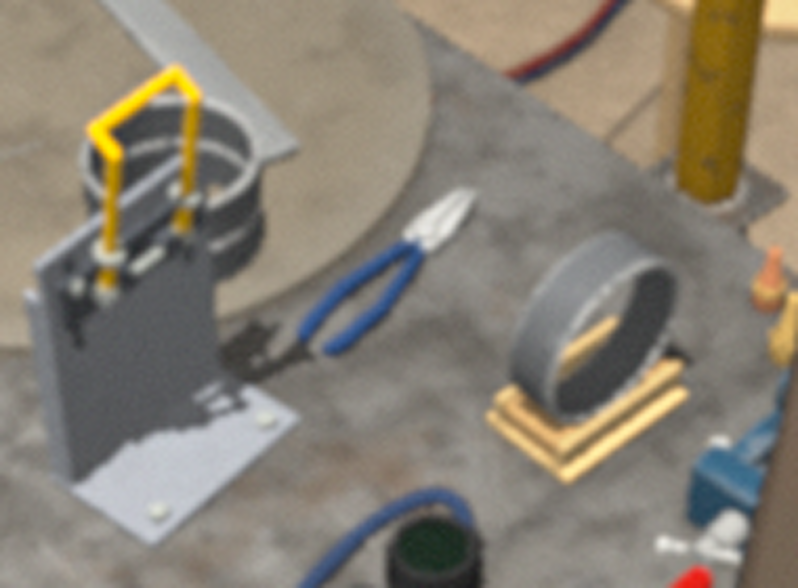

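```bash
python3 - <<'E'
from h import *
from scipy.optimize import least_squares
X=np.load("pics/X.npy")
def crop(a,b): return 180+a/4.2, 130+b/4.2
# panel
m=np.zeros((420,560),np.uint8)
poly=np.array([crop(*p) for p in [(72,330),(195,255),(205,370),(85,455)]]).astype(np.int32)
cv2.fillPoly(m,[poly],1); P=X[m>0]; P=P[(P[:,2]>15)]
c0=np.median(P,0)
for _ in range(5):
    q=P-P.mean(0); U,S,V=np.linalg.svd(q,full_matrices=False); n=V[2]; r=q@n; P=P[abs(r)<4]
n=n*np.sign(n[0]); print("panel n",n,"yaw",np.degrees(np.arctan2(n[1],n[0])),"pt",P.mean(0),len(P),r.std())
nh=n[:2]/np.linalg.norm(n[:2]); yh=np.array([-nh[1],nh[0]])
# band of points near plane, extents along yh
R=X[100:280,170:270].reshape(-1,3); s=(R[:,:2]-P.mean(0)[:2])@nh; B=R[(abs(s)<3)&(R[:,2]>20)&(R[:,2]<190)]
t=(B[:,:2]-P.mean(0)[:2])@yh
for z in range(20,190,15):
    k=(B[:,2]>z)&(B[:,2]<z+15); print(z,k.sum(),np.percentile(t[k],[1,99]).round(1) if k.sum()>3 else '')
print("zmax",np.percentile(B[:,2],99.5))
# foot
s=(R[:,:2]-P.mean(0)[:2])@nh;t=(R[:,:2]-P.mean(0)[:2])@yh
k=(R[:,2]>3.5)&(R[:,2]<9)&(s<-5)&(s>-80)&(abs(t)<90)
print("foot s",np.percentile(s[k],[1,99]),"t",np.percentile(t[k],[1,99]))
# yellow
im=cv2.imread("pics/scene0.png"); hsv=cv2.cvtColor(im,cv2.COLOR_BGR2HSV)
ym=(hsv[...,0]>18)&(hsv[...,0]<32)&(hsv[...,1]>150)&(hsv[...,2]>120); ym[:, :195]=0; ym[205:]=0; ym[:,235:]=0
Y=X[ym]; s=(Y[:,:2]-P.mean(0)[:2])@nh;t=(Y[:,:2]-P.mean(0)[:2])@yh
o=np.argsort(-Y[:,2])
print("yellow",len(Y)); print(np.c_[s,t,Y[:,2]][o].round(0)[::6].tolist())
# ring
R=X[175:245,290:350].reshape(-1,3); R=R[(R[:,2]>45)&(R[:,2]<140)&(abs(R[:,0]-437)<90)&(abs(R[:,1]+85)<90)]
print(len(R),R.mean(0))
np.save("pics/R.npy",R)
E
```

```text
panel n [0.99397218 0.00699319 0.10940936] yaw 0.4031033434689912 pt [641.20684872  61.52625685  70.82751278] 185 1.2067892740675195
20 131 [-223.    59.9]
35 110 [-53.3  55.1]
50 110 [-59.2  60.8]
65 119 [-61.7  58. ]
80 116 [-59.5  60.6]
95 119 [-64.9  56. ]
110 112 [-63.3  62.6]
125 29 [-16.3  64.3]
140 34 [28.8 63.9]
155 80 [-62.2  63.8]
170 120 [-61.9  60.5]
185 19 [-43.1  41.3]
zmax 186.75314100224003
foot s [-68.85304739  -5.66674116] t [-72.37697801  67.65242027]
yellow 301
[[-655.0, 667.0, 1010.0], [-22.0, -2.0, 271.0], [-21.0, -10.0, 271.0], [-18.0, 21.0, 271.0], [-20.0, -28.0, 270.0], [-19.0, -19.0, 269.0], [-23.0, -14.0, 269.0], [-18.0, 1.0, 269.0], [-17.0, 6.0, 268.0], [-18.0, 21.0, 268.0], [-22.0, -29.0, 268.0], [-23.0, -21.0, 267.0], [-28.0, -25.0, 267.0], [-16.0, 12.0, 267.0], [-24.0, 31.0, 266.0], [-22.0, -28.0, 265.0], [-31.0, -27.0, 265.0], [-19.0, 22.0, 264.0], [-20.0, 33.0, 263.0], [-24.0, 28.0, 262.0], [-31.0, 33.0, 261.0], [-32.0, 35.0, 260.0], [-25.0, 33.0, 257.0], [-28.0, 34.0, 254.0], [-32.0, 32.0, 252.0], [-27.0, 34.0, 248.0], [-29.0, 33.0, 245.0], [-28.0, 33.0, 242.0], [-31.0, -26.0, 240.0], [-23.0, 34.0, 237.0], [-28.0, 36.0, 235.0], [-28.0, -24.0, 231.0], [-29.0, -27.0, 226.0], [-24.0, -28.0, 223.0], [-26.0, 33.0, 220.0], [-23.0, 33.0, 216.0], [-24.0, 31.0, 212.0], [-23.0, -28.0, 208.0], [-21.0, 29.0, 204.0], [-26.0, -27.0, 201.0], [-18.0, 30.0, 197.0], [-22.0, -29.0, 195.0], [-22.0, -28.0, 189.0], [-21.0, -28.0, 170.0], [-20.0, -27.0, 164.0], [-16.0, -28.0, 161.0], [-8.0, 31.0, 158.0], [-1.0, 27.0, 151.0], [137.0, -135.0, 78.0], [139.0, -144.0, 60.0], [180.0, -250.0, 20.0]]
800 [437.12420851 -97.5038542   98.85928672]
```

```bash
python3 - <<'E'
from h import *
from scipy.optimize import least_squares
R=np.load("pics/R.npy")
# shell: outer radius 56.5, inner 50.5, half width 18, axis level; unsigned distance to the shell solid boundary
def sd(p):
    x,y,z,a=p; ax=np.array([np.cos(a),np.sin(a)]); q=R-[x,y,z]
    l=q[:,:2]@ax; t=q[:,:2]@[-ax[1],ax[0]]; r=np.hypot(t,q[:,2])
    dr=abs(r-53.5)-3; dl=abs(l)-18
    out=np.hypot(np.maximum(dr,0),np.maximum(dl,0))+np.minimum(np.maximum(dr,dl),0)
    return out
for a0 in (-1.2,-.6,0,.6,1.2):
    s=least_squares(sd,[437,-97,72,a0],loss="soft_l1",f_scale=1.5); print(s.cost,s.x[:3].round(1),np.degrees(s.x[3]).round(1))
E
```

```text
837.0026415775122 [ 437.5 -103.    74.3] 349.1
836.6769061613795 [ 437.4 -103.2   73.9] -10.7
837.3696713635132 [ 437.5 -103.    74. ] -10.9
837.4365922782605 [ 437.5 -103.1   73.9] -10.8
842.4145303594615 [ 436.3 -102.8   74.2] -371.8
```

```bash
python3 - <<'E'
from h import *
im=cv2.imread("pics/scene0.png")
for n,(x0,y0,x1,y1) in dict(a=(180,140,260,200),b=(180,195,260,255+0)).items():
    cv2.imwrite(f"pics/sc_{n}.png",cv2.resize(im[y0:y1,x0:x1],None,fx=10,fy=10,interpolation=cv2.INTER_CUBIC))
E
```

```text
(no output)
```

View pics/sc_a.png

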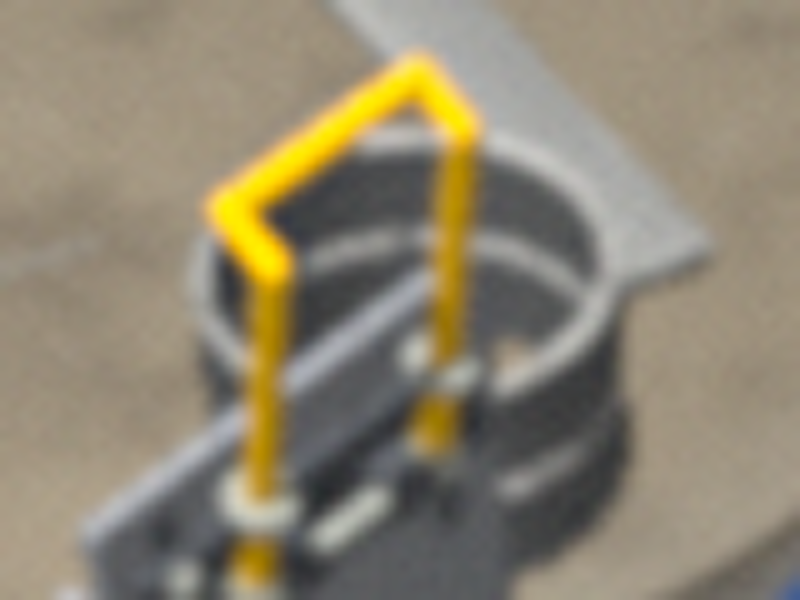

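View pics/sc_b.png

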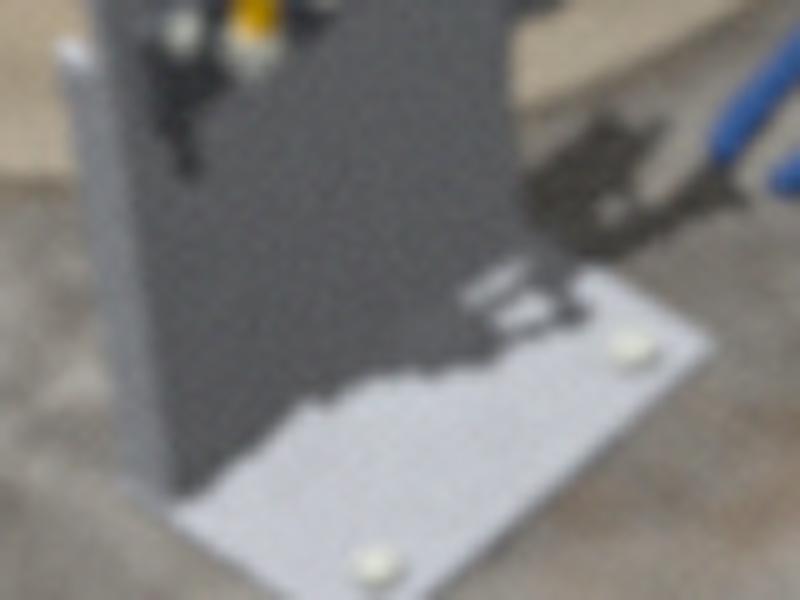

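```bash
cat > fit.py <<'E'
from h import *
from scipy.optimize import least_squares
c=vision.calibration("scene")
L=[("tl",0,65,185,189.4,194.5,0),("bl",0,65,6,197.5,245.5,0),("fr",-65,-65,6,251.2,229.5,0),("fl",-65,65,6,215.7,259.0,0),
("pl",-12,30,110,207.5,167,1),("pr",-12,-30,110,226.2,153,1),("cl",2,30,117,202.2,161.2,1),("cr",2,-30,117,221.8,146.6,1)]
def f(p,full=False):
    x,y,a,h=p; ca,sa=np.cos(a),np.sin(a)
    W=np.array([[x+ca*s-sa*t,y+sa*s+ca*t,z+(h if k else 0)] for _,s,t,z,u,v,k in L])
    return (proj(c,W)-np.array([[l[4],l[5]] for l in L]))
s=least_squares(lambda p:f(p).ravel(),[640,60,0,150],loss="soft_l1",x_scale=[10,10,.1,10])
print(s.x[:2],np.degrees(s.x[2]),s.x[3]);print(f(s.x).round(1).tolist())
E
python3 fit.py
```

```text
[633.32184212  54.54926863] -8.334777723066939 136.19281385658996
[[2.2, -2.5], [1.9, -0.4], [4.4, 1.3], [1.3, 0.3], [-2.8, -0.8], [-1.0, 0.6], [-2.0, -0.4], [-1.0, 1.7]]
```

```bash
python3 - <<'E'
from h import *
c=vision.calibration("scene"); X=np.load("pics/X.npy")
for n,u,v,z in [("tl front",189.4,195,185),("tr back",223,167.5,185),("bl",197.5,245.5,6),("fr",251.2,229.5,6),("fl",215.7,259,6),("cl",202.2,161.2,267),("cr",221.8,146.6,267),("pl",207.5,167,260),("pr",226.2,153,260),("mark",210,240,6)]:
    print(n,px2z(c,u,v,z).round(1),X[int(round(v)),int(round(u))].round(1))
d=np.load("pics/scene0.npy")
# table plane check
P=X[215:235,255:285].reshape(-1,3); print(P.mean(0),P[:,2].std()); P=X[100:130,120:140].reshape(-1,3); print(np.median(P,0))
E
```

```text
tl front [640.3 129.  185. ] [647.2 123.9 177.2]
tr back [639.4  13.4 185. ] [638.5  14.6 184.8]
bl [645.6 122.8   6. ] [644.4 122.5   4.7]
fr [571.2   2.7   6. ] [576.   -2.3  -3.2]
fl [581.5 129.4   6. ] [581.1 128.8   5.7]
cl [623.2  94.1 267. ] [624.9  93.  266. ]
cr [621.2  31.3 267. ] [619.3  32.9 267.8]
pl [607.4  96.1 260. ] [605.5  96.5 261.2]
pr [605.   36.4 260. ] [607.8  34.  257. ]
mark [632.5  90.8   6. ] [631.9  91.3   6.8]
[541.90597281 -35.46073425  10.074776  ] 100.48286257520859
[ 1.20045782e+03 -1.72461539e+02 -1.08817444e+00]
```

```bash
python3 - <<'E'
from h import *
X=np.load("pics/X.npy");c=vision.calibration("scene");P=c["pose"][:3,:3];print((P@P.T).round(4).tolist())
for (u,v) in [(100,150),(150,130),(150,190),(170,230),(250,215),(300,180),(330,250),(310,260),(215,290),(240,300),(330,150),(180,120),(230,105),(265,235),(300,245),(195,265),(270,185)]:
    print(u,v,np.median(X[v-2:v+3,u-2:u+3].reshape(-1,3),0).round(1))
print("panel columns")
for v in range(188,250,4): 
    print(v,[X[v,u].round(0).tolist() for u in (193,200,205,215,225)])
E
```

```text
[[1.0, 0.0, 0.0], [0.0, 1.0, 0.0], [0.0, 0.0, 1.0]]
100 150 [1.1401e+03 8.0000e+00 3.0000e-01]
150 130 [1065.5 -133.6   21. ]
150 190 [874.5  56.4  18.5]
170 230 [7.419e+02 1.217e+02 3.000e-01]
250 215 [ 6.087e+02 -4.010e+01  1.000e-01]
300 180 [ 5.793e+02 -2.309e+02 -2.000e-01]
330 250 [375.2 -60.8   0.5]
310 260 [ 3.974e+02 -5.800e+00 -2.000e-01]
215 290 [ 5.269e+02  1.978e+02 -5.000e-01]
240 300 [ 4.626e+02  1.858e+02 -2.000e-01]
330 150 [ 1008.5 -1192.   -718.6]
180 120 [1026.3 -227.9   18.4]
230 105 [ 9.723e+02 -4.009e+02 -1.000e-01]
265 235 [ 5.362e+02 -6.400e+00 -3.000e-01]
300 245 [ 4.446e+02 -3.100e+01 -3.000e-01]
195 265 [613.7 168.7  -1. ]
270 185 [ 632.5 -160.6    1.6]
panel columns
188 [[650.0, 106.0, 184.0], [642.0, 92.0, 177.0], [621.0, 97.0, 193.0], [634.0, 52.0, 152.0], [636.0, 16.0, 123.0]]
192 [[646.0, 112.0, 178.0], [642.0, 94.0, 167.0], [621.0, 99.0, 181.0], [627.0, 61.0, 149.0], [638.0, 15.0, 109.0]]
196 [[644.0, 116.0, 170.0], [642.0, 95.0, 155.0], [627.0, 94.0, 162.0], [639.0, 50.0, 122.0], [637.0, 18.0, 98.0]]
200 [[646.0, 115.0, 156.0], [640.0, 99.0, 146.0],
[... 703 characters left out ...]
 [641.0, 59.0, 31.0], [635.0, 29.0, 9.0]]
228 [[649.0, 125.0, 69.0], [643.0, 109.0, 59.0], [643.0, 92.0, 44.0], [643.0, 58.0, 14.0], [628.0, 38.0, 6.0]]
232 [[654.0, 123.0, 50.0], [641.0, 112.0, 49.0], [644.0, 93.0, 30.0], [637.0, 66.0, 10.0], [618.0, 49.0, 8.0]]
236 [[654.0, 125.0, 37.0], [645.0, 111.0, 31.0], [645.0, 94.0, 15.0], [630.0, 74.0, 7.0], [609.0, 60.0, 9.0]]
240 [[657.0, 125.0, 21.0], [644.0, 113.0, 18.0], [642.0, 99.0, 7.0], [623.0, 83.0, 5.0], [602.0, 70.0, 7.0]]
244 [[659.0, 125.0, 5.0], [645.0, 115.0, 5.0], [633.0, 109.0, 7.0], [614.0, 94.0, 6.0], [595.0, 78.0, 4.0]]
248 [[653.0, 132.0, -0.0], [638.0, 123.0, 2.0], [626.0, 117.0, 4.0], [605.0, 104.0, 6.0], [584.0, 90.0, 8.0]]
```

```bash
python3 - <<'E'
from h import *
from scipy.optimize import least_squares
X=np.load("pics/X.npy");c=vision.calibration("scene")
def crop(a,b): return 180+a/10, 195+b/10
m=np.zeros((420,560),np.uint8)
poly=np.array([crop(*p) for p in [(135,180),(230,80),(480,80),(495,240),(330,380),(200,465),(170,480)]]).astype(np.int32)
cv2.fillPoly(m,[poly],1); P=X[m>0]
f=lambda p:P[:,0]-p[0]+p[1]*(P[:,1]-65)
s=least_squares(f,[641,0],loss="soft_l1"); print("x at y=65",s.x[0],"yaw",-np.degrees(np.arctan(-s.x[1])),len(P))
# foot edges by ransac of z-mask
im=cv2.imread("pics/scene0.png")
# table edge between; print fitted with pixel corners for center
a=-np.arctan(-s.x[1]); 
for yaw in (a,np.radians(-4)):
  e=np.array([-np.sin(yaw),np.cos(yaw)]);n=np.array([np.cos(yaw),np.sin(yaw)])
  for nme,q in dict(tlf=(643.5,122.5),bl=(645.6,122.8),fr=(571.2,2.7),fl=(581.5,129.4),cl=(623.2,94.1),cr=(621.2,31.3),pl=(607.4,96.1),pr=(605,36.4)).items():
    q=np.array(q)-[641,65]; print(nme,(q@n).round(1),(q@e).round(1),end='; ')
  print()
E
```

```text
x at y=65 641.5150613166859 yaw -3.0491791866976024 1027
tlf -0.6 57.6; bl 1.5 58.0; fr -66.4 -65.9; fl -62.8 61.1; cl -19.3 28.1; cr -18.0 -34.7; pl -35.2 29.3; pr -34.4 -30.5; 
tlf -1.5 57.5; bl 0.6 58.0; fr -65.3 -67.0; fl -63.8 60.1; cl -19.8 27.8; cr -17.4 -35.0; pl -35.7 28.7; pr -33.9 -31.0;
```

```bash
python3 - <<'E'
from h import *
X=np.load("pics/X.npy")
for (u,v) in [(290,20),(330,45),(365,30),(360,60),(350,110),(365,75),(345,165),(365,200),(355,240),(335,285),(310,320),(460,110)]:
    print(u,v,np.median(X[v-1:v+2,u-1:u+2].reshape(-1,3),0).round(0))
c=vision.calibration("side");d=np.load("pics/side0.npy");Y=cloud(c,d);np.save("pics/Y.npy",Y)
for (u,v) in [(215,340),(273,340),(298,345),(240,180),(500,170),(500,120),(305,185),(395,300),(285,270)]:
    print(u,v,np.median(Y[v-1:v+2,u-1:u+2].reshape(-1,3),0).round(0))
E
```

```text
290 20 [ 771. -447.  337.]
330 45 [ 603. -384.  341.]
365 30 [ 501. -362.  421.]
360 60 [ 488. -333.  360.]
350 110 [ 507. -344.  199.]
365 75 [ 468. -324.  330.]
345 165 [ 500. -339.   20.]
365 200 [ 386. -253.   13.]
355 240 [321. -73.  61.]
335 285 [295.  59.  48.]
310 320 [301. 144.   9.]
460 110 [  601. -1931.  -716.]
215 340 [ 244. -248.   75.]
273 340 [ 360. -229.   23.]
298 345 [ 391. -262.   23.]
240 180 [ 266. -289.  345.]
500 170 [ 612. -427.  348.]
500 120 [ 660. -379.  406.]
305 185 [ 345. -329.  337.]
395 300 [ 281. -577.  308.]
285 270 [ 197. -516.  333.]
```

```bash
python3 - <<'E'
from h import *
P=np.concatenate([np.load("pics/X.npy").reshape(-1,3),np.load("pics/Y.npy").reshape(-1,3)])
k=(P[:,1]<-200)&(P[:,1]>-520)&(P[:,0]>50)&(P[:,0]<1100)&(P[:,2]>120)
Q=P[k]
for x in range(50,1100,75):
    q=Q[(Q[:,0]>=x)&(Q[:,0]<x+75)]
    if len(q)>5: print(x,len(q),"y",np.percentile(q[:,1],[1,50,99]).round(0),"z",np.percentile(q[:,2],[1,50,90,99,100]).round(0))
im=cv2.imread("pics/side0.png"); cv2.imwrite("pics/sidebig.png",cv2.resize(im[120:420,150:550],None,fx=2,fy=2,interpolation=cv2.INTER_CUBIC))
im=cv2.imread("pics/scene0.png"); cv2.imwrite("pics/scbig.png",cv2.resize(im[0:200,230:430],None,fx=3,fy=3,interpolation=cv2.INTER_CUBIC))
E
```

```text
50 36 y [-370. -320. -293.] z [598. 618. 629. 629. 629.]
125 7358 y [-520. -492. -297.] z [300. 537. 564. 615. 629.]
200 4811 y [-520. -490. -201.] z [260. 356. 562. 579. 600.]
275 2454 y [-520. -316. -283.] z [326. 355. 557. 566. 568.]
350 824 y [-351. -326. -286.] z [320. 346. 364. 367. 368.]
425 2442 y [-415. -349. -309.] z [128. 287. 389. 422. 437.]
500 4550 y [-453. -402. -314.] z [150. 361. 412. 423. 435.]
575 4457 y [-478. -429. -340.] z [325. 380. 415. 423. 441.]
650 4919 y [-471. -408. -361.] z [325. 405. 471. 496. 550.]
725 974 y [-476. -409. -385.] z [325. 416. 455. 472. 495.]
800 844 y [-498. -465. -400.] z [263. 305. 350. 361. 383.]
875 199 y [-499. -484. -410.] z [227. 302. 338. 348. 354.]
1025 192 y [-410. -398. -386.] z [123. 225. 315. 329. 331.]
```

View pics/scbig.png

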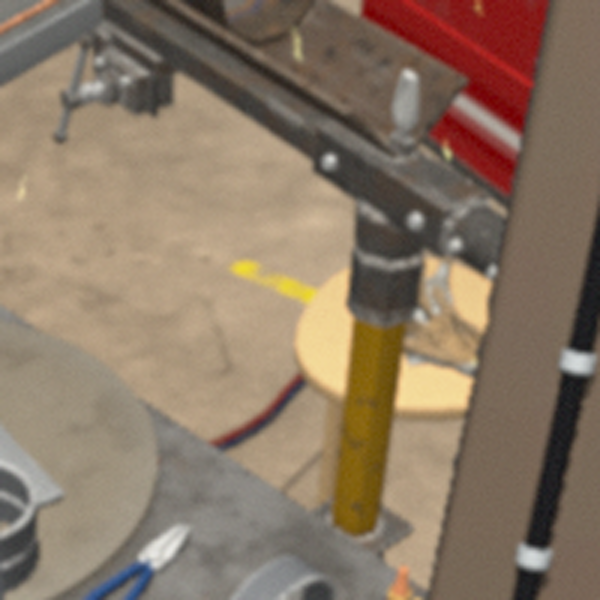

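View pics/sidebig.png

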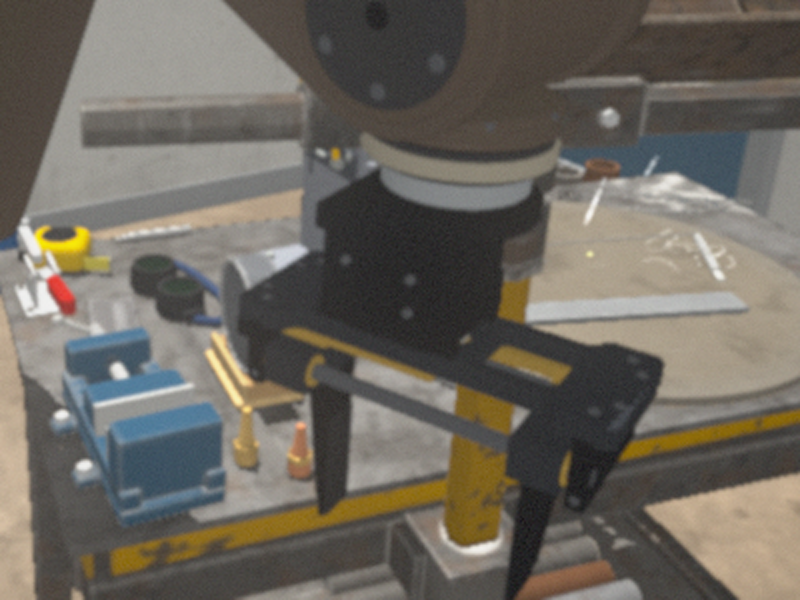

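```bash
cat >> h.py <<'E'
from scipy.spatial.transform import Rotation as Ro
def rel(pos,yaw,pitch=0.,tilt=None):
    """row to go to world TCP pos with tool down, tool x at yaw(deg)"""
    s=env.state(); R=Ro.from_euler('xyz',s["tcp_rot"]); T=Ro.from_euler('z',yaw,degrees=True)*Ro.from_euler('x',-90,degrees=True)
    d=R.inv().apply(np.array(pos)-s["eef_pos"]); r=(R.inv()*T).as_rotvec(degrees=True)
    print("t %.2f"%s["t"],"at",s["eef_pos"].round(1),"row",d.round(1),r.round(2)); return d,r
E
python3 -m crank '[[0,-50,0,0,0,0],[0,-100,0,0,0,0],[0,-150,0,0,0,0],[0,-200,0,0,0,0],[0,-250,0,0,0,0]]'
python3 -m crank '[[0,-50,0,0,0,0],[0,-70,0,0,0,0],[0,-70,0,0,0,0]]'
python3 -c "
from h import *
print(env.state()['joints']); rel([480,0,510],-5)"
```

```text
t: 0.65
eef_pos: [250.6, -572.0, 466.3]
tcp_rot: [-1.571, 0.001, -1.158]
ft_force: [0.7, -0.9, -0.5]
opening: 1.0
t: 0.95
eef_pos: [250.7, -572.1, 539.5]
tcp_rot: [-1.571, -0.004, -1.158]
ft_force: [0.2, 0.1, 0.3]
opening: 1.003
[-1.26355668e+00  3.69974640e-01  9.32202708e-01  2.94162458e-05
  1.83500280e+00 -1.05567122e-01]
t 0.95 at [ 250.7 -572.1  539.5] row [-432.1   27.4  439.6] [  0.16 -61.35   0.21]
```

```bash
python3 -m crank '[[-33,0,34,0,-4.7,0],[-66,0,68,0,-9.4,0],[-100,0,102,0,-14.2,0],[-133,0,135,0,-19,0],[-166,0,170,0,-23.6,0]]' 0
python3 -c "
from h import *
rel([480,0,510],-5)"
```

```text
t: 1.45
eef_pos: [339.9, -349.9, 537.0]
tcp_rot: [-1.573, -0.002, -0.743]
ft_force: [0.4, -0.6, 0.1]
opening: 0.634
t 1.45 at [ 339.9 -349.9  537. ] row [-133.6   26.2  352.5] [  0.13 -37.58   0.06]
```

```bash
python3 -m crank '[[-17,3,44,0,-5,0],[-34,6,88,0,-10,0],[-50,9,132,0,-14.5,0],[-67,12,176,0,-19,0],[-84,15,220,0,-24,0]]' 0
python3 -c "
from h import *
rel([480,0,510],-5)"
```

```text
t: 1.95
eef_pos: [426.9, -129.2, 519.9]
tcp_rot: [-1.573, 0.001, -0.321]
ft_force: [1.4, -1.0, 0.4]
opening: 0.216
t 1.95 at [ 426.9 -129.2  519.9] row [  9.6   9.6 139.4] [  0.11 -13.4   -0.07]
```

```bash
python3 -m crank '[[3,3,46,0,-5,0],[6,6,92,0,-10,0],[10,10,139,0,-13.4,0],[10,10,139,0,-13.4,0],[10,10,139,0,-13.4,0]]' 0
python3 - <<'E'
from h import *
c=vision.calibration("wrist");im,d=vision.read_camera("wrist"); np.save("pics/w1.npy",d); cv2.imwrite("pics/w1.png",im); np.save("pics/w1c.npy",c,allow_pickle=True)
print(env.state()["eef_pos"],c["pose"].round(2).tolist())
im,d=vision.read_camera("scene"); cv2.imwrite("pics/sc1.png",im)
E
```

```text
t: 2.45
eef_pos: [480.2, 0.4, 508.1]
tcp_rot: [-1.573, 0.004, -0.085]
ft_force: [-0.0, -0.4, -0.5]
opening: 0.0
[480.02373922  -0.53725648 508.56555802] [[1.0, -0.08, -0.03, 488.73], [-0.09, -0.96, -0.27, 76.87], [-0.0, 0.27, -0.96, 677.83], [0.0, 0.0, 0.0, 1.0]]
```

View pics/w1.png

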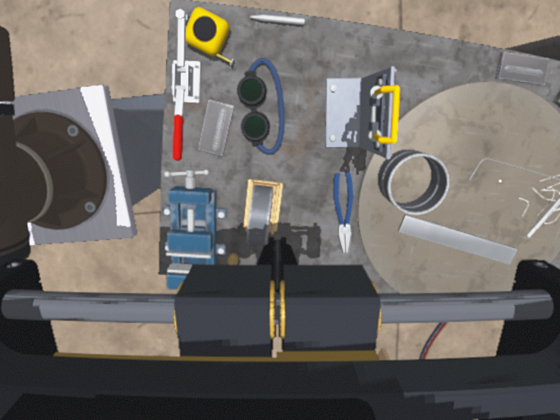

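The wrist picture looks down on the whole table. The foot's left edge is at (327,113), the panel at about (380,110) and the cross bar at (393,112). The ring and cradle are at (262,205), with the goggles and pliers clear of both. I'll enlarge the stand and the ring.

```bash
python3 - <<'E'
from h import *
im=cv2.imread("pics/w1.png")
cv2.imwrite("pics/w1a.png",cv2.resize(im[60:160,320:410],None,fx=6,fy=6,interpolation=cv2.INTER_CUBIC))
cv2.imwrite("pics/w1b.png",cv2.resize(im[170:245,235:295],None,fx=8,fy=8,interpolation=cv2.INTER_CUBIC))
E
```

```text
(no output)
```

View pics/w1a.png

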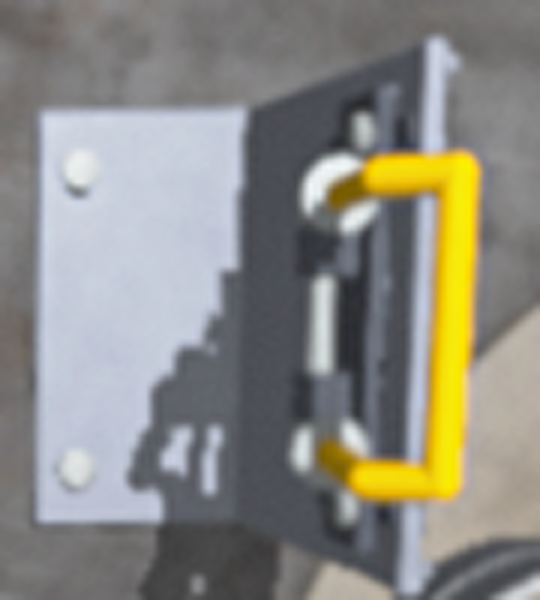

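View pics/w1b.png

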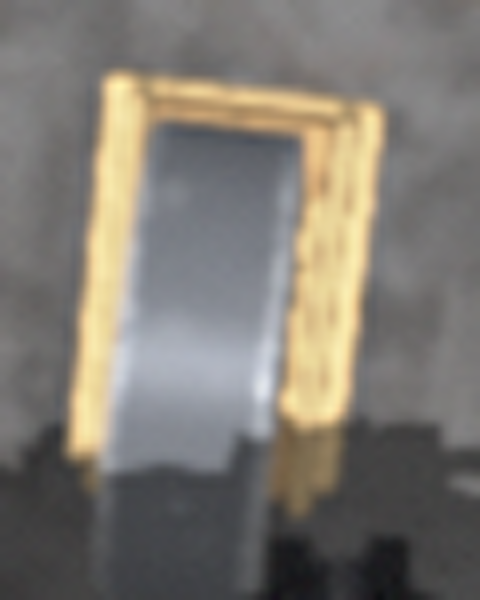

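```bash
python3 - <<'E'
from h import *
from scipy.optimize import least_squares
c=np.load("pics/w1c.npy",allow_pickle=True).item(); d=np.load("pics/w1.npy")
L=[(-65,65,6,326.7,78.7,0),(-65,-65,6,326.7,146.8,0),(0,65,6,361.3,77.8,0),(0,-65,6,360.5,146.8,0),(0,65,185,391.3,67.3,0),(0,-65,185,387,157.7,0)]
def f(p):
    x,y,a=p; ca,sa=np.cos(a),np.sin(a)
    W=np.array([[x+ca*s-sa*t,y+sa*s+ca*t,z] for s,t,z,u,v,k in L]); return proj(c,W)-np.array([l[3:5] for l in L])
s=least_squares(lambda p:f(p).ravel(),[641,62,0],x_scale=[10,10,.1]); print("stand",s.x[:2],np.degrees(s.x[2]),f(s.x).round(1).tolist())
X=cloud(c,d); p=s.x; n=np.array([np.cos(p[2]),np.sin(p[2])]); e=np.array([-n[1],n[0]])
for nm,u,v in [("xl",396.3,89.2),("xm",395,115),("xr",393.3,140),("bl",382.5,89.2),("br",380.3,139.7),("sh l",376,92),("sh r",378,135)]:
    q=np.median(X[int(v)-1:int(v)+2,int(u)-1:int(u)+2].reshape(-1,3),0); dd=q[:2]-p[:2]; print(nm,q.round(1),"s,t",(dd@n).round(1),(dd@e).round(1), px2z(c,u,v,q[2]).round(1))
R=X[185:232,247:275].reshape(-1,3); R=R[(R[:,2]>40)&(R[:,2]<140)]; print(len(R))
def sd(p):
    x,y,a=p; ax=np.array([np.cos(a),np.sin(a)]); q=R-[x,y,72]
    l=q[:,:2]@ax; t=q[:,:2]@[-ax[1],ax[0]]; r=np.hypot(t,q[:,2]); dr=abs(r-53.5)-3; dl=abs(l)-18
    return np.hypot(np.maximum(dr,0),np.maximum(dl,0))+np.minimum(np.maximum(dr,dl),0)
s=least_squares(sd,[437,-100,-.18],loss="soft_l1"); print("ring",s.x[:2],np.degrees(s.x[2]),s.cost)
# cradle top corners z=28
for nm,a,b in [("tl",108,76),("tr",380,108),("bl",70,455),("br",345,425)]:
    print(nm,px2z(c,235+a/8,170+b/8,28).round(1))
print("ring top edges",px2z(c,249.4,216,129),px2z(c,268.8,217.5,129),px2z(c,254,187,105),px2z(c,272,190,105))
E
```

```text
stand [646.16057628  59.43546764] -2.986566683974322 [[-0.0, -0.4], [-0.0, 0.8], [-0.2, -0.3], [-1.0, -0.1], [0.3, -1.6], [0.7, 1.8]]
xl [626.7  90.2 269.4] s,t -21.1 29.7 [627.2  89.9 269.4]
xm [625.   60.8 270.1] s,t -21.2 0.2 [625.2  60.8 270.1]
xr [622.9  31.7 269.7] s,t -21.8 -28.9 [623.2  31.6 269.7]
bl [613.4  91.6 259.5] s,t -34.4 30.5 [614.   91.4 259.5]
br [610.1  33.  259.7] s,t -34.7 -28.3 [610.4  32.1 259.7]
sh l [618.9  90.  214.2] s,t -28.9 29.1 [618.9  90.  214.2]
sh r [613.2  35.9 240.5] s,t -31.7 -25.2 [613.1  36.2 240.5]
959
ring [ 437.02461878 -102.17615618] -11.749263230252684 692.9837481673876
tl [420.  -48.4  28. ]
tr [485.5 -62.   28. ]
bl [ 399.8 -144.8   28. ]
br [ 470.  -142.7   28. ]
ring top edges [425.42246607 -91.75546529 129.        ] [457.99531978 -97.19175335 129.        ] [436.24569552 -47.53204899 105.        ] [466.78328489 -55.48298823 105.        ]
```

```bash
cat >> h.py <<'E'
O=np.array([645.,60.]);YAW=-3.0
N=np.array([np.cos(np.radians(YAW)),np.sin(np.radians(YAW))]);E_=np.array([-N[1],N[0]])
def st(s,t,z): return [*(O+s*N+t*E_),z]
def where():
    x=env.state(); q=x["eef_pos"][:2]-O; print("t %.2f s %.1f t %.1f z %.1f"%(x["t"],q@N,q@E_,x["eef_pos"][2]),"F",x["ft_force"].round(1),"M",x["moment"].round(2),"op %.3f"%x["opening"])
E
python3 -c "
from h import *
where(); rel(st(3,0,310),-3)"
```

```text
t 2.55 s -161.6 t -69.6 z 509.0 F [ 0.3 -0.4  0.7] M [ 0.   -0.1   0.04] op 0.005
t 2.55 at [480.   -1.1 509. ] row [162.5 198.4  75.9] [ 0.11 -2.06 -0.15]
```

```bash
python3 -m crank '[[27,33,12,0,-2,0],[54,66,25,0,-2,0],[81,99,38,0,-2,0],[108,132,50,0,-2,0],[135,165,63,0,-2,0]]' 0
python3 -m crank '[[27,33,12.5,0,0,0],[27,33,12.5,0,0,0],[27,33,12.5,0,0,0]]' 0
python3 - <<'E'
from h import *
where(); rel(st(3,0,250),-3)
c=vision.calibration("wrist");im,d=vision.read_camera("wrist"); np.save("pics/w2.npy",d); cv2.imwrite("pics/w2.png",im)
E
```

```text
t: 3.05
eef_pos: [620.3, 47.9, 342.2]
tcp_rot: [-1.573, 0.002, -0.056]
ft_force: [-0.1, -0.6, 0.6]
opening: 0.001
t: 3.35
eef_pos: [647.7, 57.3, 308.5]
tcp_rot: [-1.573, 0.004, -0.058]
ft_force: [0.3, -0.3, 0.9]
opening: 0.004
t 3.35 s 2.8 t -2.6 z 308.5 F [ 0.3 -0.3  0.9] M [-0.05 -0.06  0.05] op 0.004
t 3.35 at [647.7  57.3 308.5] row [ 0.4 58.5  2.7] [ 0.13 -0.33 -0.24]
```

View pics/w2.png

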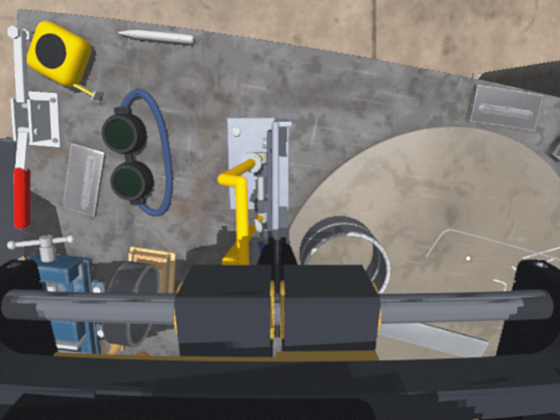

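The wrist picture shows the shut fingers at (278,250), to the right of (behind) the yellow cross bar at (242,210), with the panel's top edge below them. There is room to go down behind the bar.

```bash
python3 -m crank '[[0,20,1,0,0,0],[0,40,2,0,0,0],[0,58,3,0,0,0],[0,58,3,0,0,0]]' 0
python3 - <<'E'
from h import *
where(); rel(st(-5,0,250),-3)
for n in ("scene","side"):
    im,d=vision.read_camera(n); cv2.imwrite(f"pics/{n}2.png",im)
    if n=="scene": cv2.imwrite("pics/sc2c.png",cv2.resize(im[110:260,150:300],None,fx=4,fy=4,interpolation=cv2.INTER_CUBIC))
E
```

```text
t: 3.8
eef_pos: [646.7, 59.4, 252.4]
tcp_rot: [-1.573, 0.002, -0.059]
ft_force: [0.1, 0.1, 0.4]
opening: 0.005
t 3.80 s 1.7 t -0.5 z 252.4 F [0.1 0.1 0.4] M [ 0.06 -0.06 -0.03] op 0.005
t 3.80 at [646.7  59.4 252.4] row [-6.7  2.4  0.5] [ 0.13 -0.39 -0.12]
```

View pics/sc2c.png

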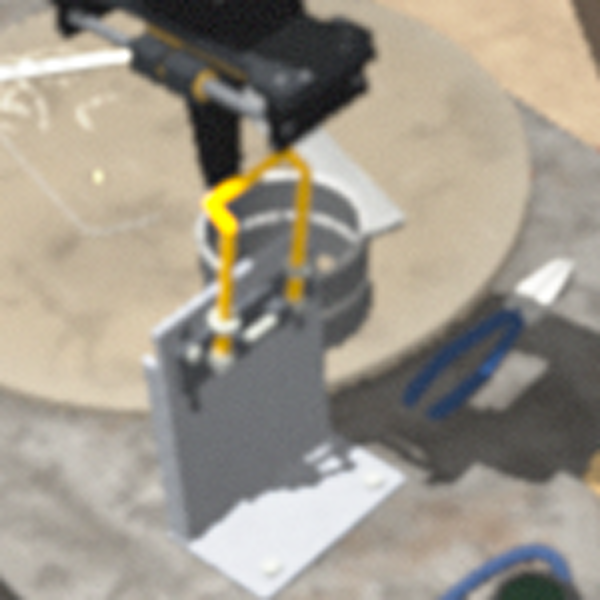

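View pics/side2.png

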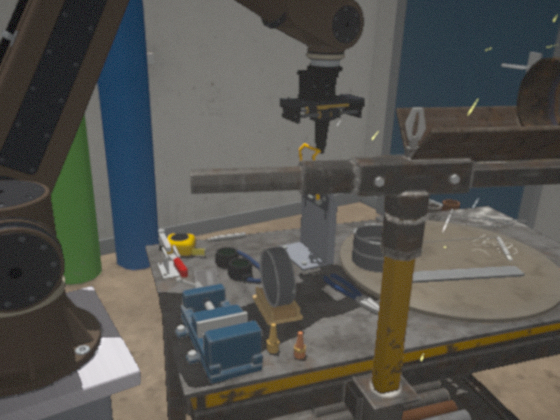

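```bash
python3 -m crank '[[-4,0,0,0,0,0],[-7,0,0,0,0,0],[-10,0,0,0,0,0]]' 0
python3 -m crank '[[-4,0,0,0,0,0],[-8,0,0,0,0,0],[-12,1,0,0,0,0]]' 0; python3 -c "
from h import *
where()"
```

```text
t: 4.2
eef_pos: [637.6, 60.1, 255.3]
tcp_rot: [-1.573, -0.002, -0.059]
ft_force: [-0.2, 0.9, -0.6]
opening: 0.007
t: 4.5
eef_pos: [625.7, 60.8, 254.8]
tcp_rot: [-1.573, -0.004, -0.059]
ft_force: [3.2, -0.4, 3.1]
opening: 0.003
t 4.50 s -19.3 t -0.2 z 254.8 F [ 3.2 -0.4  3.1] M [-0.02 -0.62 -0.  ] op 0.003
```

```bash
python3 -m crank '[[-5,1,0,0,0,0],[-10,3,0,0,0,0],[-15,5,0,0,0,0],[-20,8,0,0,0,0],[-25,10,0,0,0,0]]' 0
python3 - <<'E'
from h import *
where()
im,d=vision.read_camera("scene"); cv2.imwrite("pics/sc3c.png",cv2.resize(im[110:260,150:300],None,fx=4,fy=4,interpolation=cv2.INTER_CUBIC))
E
```

```text
t: 5.0
eef_pos: [600.3, 62.4, 244.3]
tcp_rot: [-1.573, -0.004, -0.059]
ft_force: [3.0, 0.2, 2.6]
opening: 0.002
t 5.00 s -44.8 t 0.0 z 244.3 F [3.  0.2 2.6] M [-0.08 -0.56 -0.05] op 0.002
```

View pics/sc3c.png

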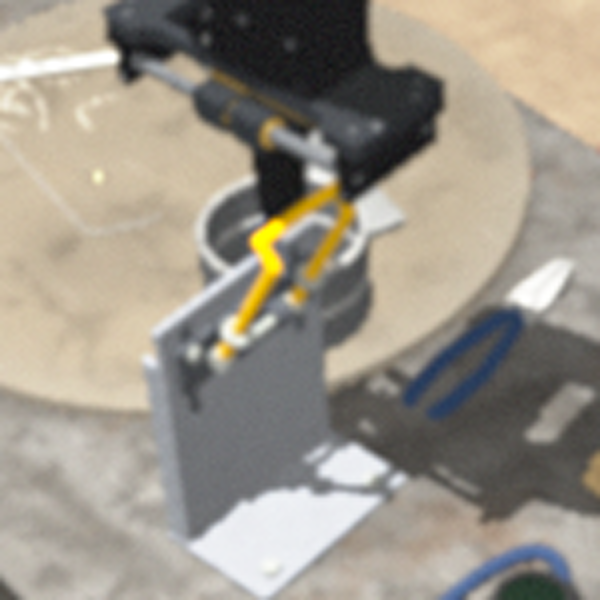

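The hanger follows the fingers and now leans out at about 0.5 rad, with 3 N on it. I'll carry on along the arc.

```bash
python3 -m crank '[[-5,2,0,0,0,0],[-10,5,0,0,0,0],[-15,8,0,0,0,0],[-20,11,0,0,0,0],[-25,15,0,0,0,0]]' 0
python3 -m crank '[[-5,4,0,0,0,0],[-10,8,0,0,0,0],[-15,12,0,0,0,0],[-19,16,0,0,0,0],[-22,20,0,0,0,0]]' 0
python3 - <<'E'
from h import *
where()
im,d=vision.read_camera("scene"); cv2.imwrite("pics/sc4c.png",cv2.resize(im[110:260,150:300],None,fx=4,fy=4,interpolation=cv2.INTER_CUBIC))
c=vision.calibration("wrist");im,d=vision.read_camera("wrist"); np.save("pics/w4.npy",d); cv2.imwrite("pics/w4.png",im)
E
```

```text
t: 5.55
eef_pos: [574.2, 63.9, 228.8]
tcp_rot: [-1.573, -0.003, -0.059]
ft_force: [2.1, 0.5, 1.9]
opening: 0.007
t: 6.05
eef_pos: [551.9, 65.2, 208.3]
tcp_rot: [-1.573, -0.002, -0.059]
ft_force: [1.8, -0.2, 3.1]
opening: 0.007
t 6.05 s -93.3 t 0.3 z 208.3 F [ 1.8 -0.2  3.1] M [-0.06 -0.45  0.02] op 0.007
```

View pics/sc4c.png

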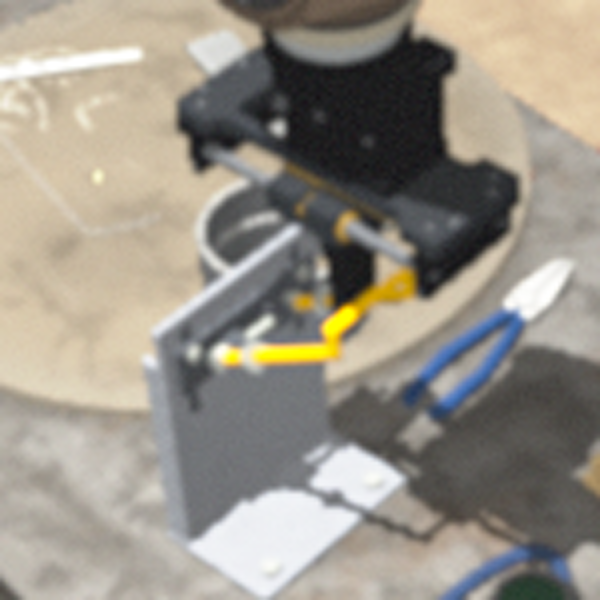

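View pics/w4.png

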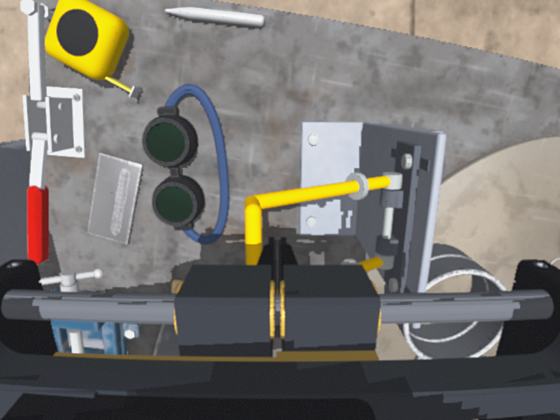

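Both pictures show the hanger about 60° out, with the fingertips behind the cross bar at (255,225) in the wrist view. Next I'll back off, lift, move over the bar and push down from above.

```bash
python3 -m crank '[[5,0,0,0,0,0],[5,-20,0,0,0,0],[5,-40,0,0,0,0],[-6,-42,0,0,0,0],[-16,-42,0,0,0,0]]' 0
python3 - <<'E'
from h import *
where(); 
im,d=vision.read_camera("side"); c=vision.calibration("side"); cv2.imwrite("pics/sd5c.png",cv2.resize(im[120:270,240:390],None,fx=4,fy=4,interpolation=cv2.INTER_CUBIC))
im,d=vision.read_camera("scene"); cv2.imwrite("pics/sc5c.png",cv2.resize(im[110:260,150:300],None,fx=4,fy=4,interpolation=cv2.INTER_CUBIC))
c=vision.calibration("scene");X=cloud(c,d);
for u in range(228,256,2): # yellow
    for v in range(170,200):
        b,g,r=im[v,u].astype(int)
        if r>200 and b<70 and g>120:
            q=X[v,u]; dd=q[:2]-O; print(u,v,(dd@N).round(0),(dd@E_).round(0),q[2].round(0)); break
E
```

```text
t: 6.65
eef_pos: [534.4, 66.2, 249.6]
tcp_rot: [-1.573, -0.0, -0.059]
ft_force: [-0.3, 0.0, -0.4]
opening: 0.004
t 6.65 s -110.8 t 0.4 z 249.6 F [-0.3  0.  -0.4] M [ 0.02 -0.08  0.01] op 0.004
228 197 -93.0 33.0 203.0
230 197 -96.0 30.0 203.0
232 191 -103.0 30.0 225.0
234 189 33.0 -115.0 47.0
236 183 -59.0 -30.0 180.0
238 183 -66.0 -28.0 185.0
240 183 -74.0 -27.0 191.0
242 183 -102.0 -3.0 224.0
244 183 -106.0 -5.0 224.0
246 182 -108.0 -10.0 225.0
248 180 -107.0 -17.0 225.0
250 178 -106.0 -26.0 224.0
```

View pics/sc5c.png

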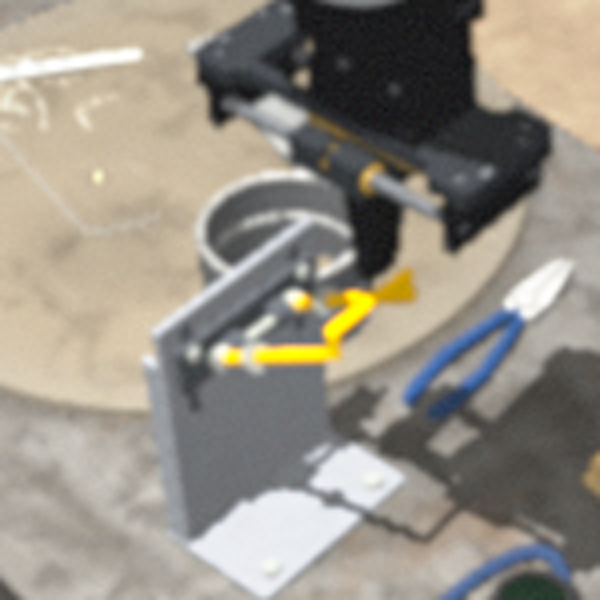

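View pics/sd5c.png

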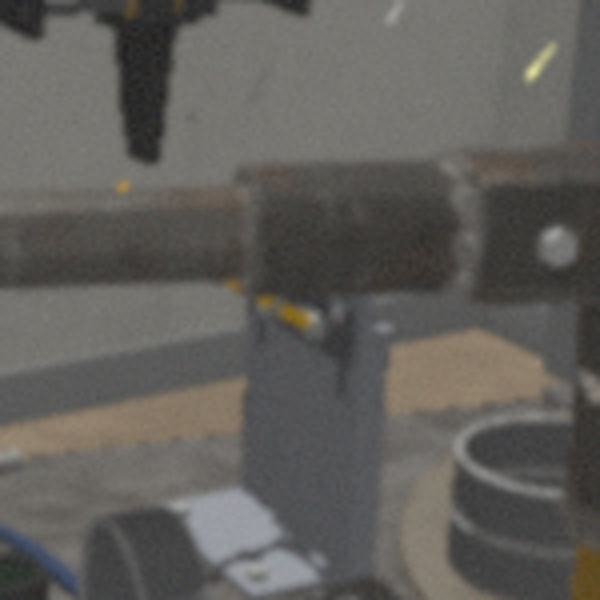

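```bash
python3 -m crank '[[2,6,0,0,0,0],[3,12,0,0,0,0],[3,16,0,0,0,0],[3,20,0,0,0,0]]' 0
python3 -m crank '[[0,3,0,0,0,0],[0,6,0,0,0,0],[0,8,0,0,0,0]]' 0; python3 -c "
from h import *
where()"
```

```text
t: 7.15
eef_pos: [536.6, 66.1, 228.4]
tcp_rot: [-1.573, 0.002, -0.059]
ft_force: [0.5, -0.4, 0.5]
opening: 0.003
t: 7.45
eef_pos: [535.4, 66.3, 220.4]
tcp_rot: [-1.573, 0.005, -0.058]
ft_force: [-7.3, 1.6, 9.6]
opening: 0.003
t 7.45 s -109.8 t 0.5 z 220.4 F [-7.3  1.6  9.6] M [ 0.2   1.6  -0.02] op 0.003
```

```bash
python3 -m crank '[[0,-8,0,0,0,0],[6,-8,0,0,0,0],[7,-4,0,0,0,0],[7,0,0,0,0,0]]' 0; python3 -c "
from h import *
where()"
python3 -m crank '[[0,2,0,0,0,0],[0,4,0,0,0,0]]' 0; python3 -c "
from h import *
where()"
```

```text
t: 7.85
eef_pos: [542.7, 65.8, 219.9]
tcp_rot: [-1.573, 0.004, -0.059]
ft_force: [0.4, 0.3, -0.9]
opening: 0.001
t 7.85 s -102.4 t 0.4 z 219.9 F [ 0.4  0.3 -0.9] M [ 0.02 -0.11  0.11] op 0.001
t: 8.05
eef_pos: [543.1, 65.7, 215.6]
tcp_rot: [-1.573, 0.004, -0.059]
ft_force: [3.2, 0.1, 2.0]
opening: 0.009
t 8.05 s -102.1 t 0.4 z 215.6 F [3.2 0.1 2. ] M [-0.05 -0.44  0.06] op 0.009
```

```bash
python3 -m crank '[[0,-10,0,0,0,0],[-4,-12,0,0,0,0],[-8,-10,0,0,0,0],[-8,-6,0,0,0,0],[-8,-5,0,0,0,0]]' 0; python3 -c "
from h import *
where()"
python3 -m crank '[[-1,2,0,0,0,0],[-2,4,0,0,0,0],[-4,7,0,0,0,0]]' 0; python3 -c "
from h import *
where()"
```

```text
t: 8.55
eef_pos: [534.6, 66.2, 220.1]
tcp_rot: [-1.573, 0.005, -0.059]
ft_force: [-2.8, 0.5, 6.7]
opening: 0.002
t 8.55 s -110.5 t 0.5 z 220.1 F [-2.8  0.5  6.7] M [0.02 0.58 0.03] op 0.002
t: 8.85
eef_pos: [529.9, 66.5, 213.2]
tcp_rot: [-1.573, 0.006, -0.059]
ft_force: [-4.5, 0.4, 5.4]
opening: 0.003
t 8.85 s -115.2 t 0.5 z 213.2 F [-4.5  0.4  5.4] M [ 0.03  0.82 -0.  ] op 0.003
```

```bash
python3 -m crank '[[-1,3,0,0,0,0],[-2,6,0,0,0,0],[-3,9,0,0,0,0],[-4,12,0,0,0,0],[-5,15,0,0,0,0]]' 0; python3 -c "
from h import *
where()"
python3 -m crank '[[-1,3,0,0,0,0],[-2,6,0,0,0,0],[-2.5,9,0,0,0,0],[-3,12,0,0,0,0],[-3.5,15,0,0,0,0]]' 0; python3 -c "
from h import *
where()"
```

```text
t: 9.35
eef_pos: [524.2, 66.9, 198.1]
tcp_rot: [-1.573, 0.008, -0.058]
ft_force: [-3.8, 0.4, 4.0]
opening: 0.007
t 9.35 s -121.0 t 0.6 z 198.1 F [-3.8  0.4  4. ] M [0.14 0.7  0.01] op 0.007
t: 9.85
eef_pos: [520.5, 67.1, 182.9]
tcp_rot: [-1.573, 0.008, -0.059]
ft_force: [-3.4, 0.3, 3.7]
opening: 0.008
t 9.85 s -124.7 t 0.6 z 182.9 F [-3.4  0.3  3.7] M [0.13 0.54 0.  ] op 0.008
```

```bash
python3 -m crank '[[0,2,0,0,0,0],[0,4,0,0,0,0],[0,6,0,0,0,0],[0,8,0,0,0,0]]' 0; python3 -c "
from h import *
where()"
python3 - <<'E'
from h import *
im,d=vision.read_camera("scene"); cv2.imwrite("pics/sc6c.png",cv2.resize(im[110:260,150:300],None,fx=4,fy=4,interpolation=cv2.INTER_CUBIC))
E
```

```text
t: 10.25
eef_pos: [520.8, 67.0, 174.8]
tcp_rot: [-1.573, 0.007, -0.059]
ft_force: [-0.8, 0.3, 3.2]
opening: 0.006
t 10.25 s -124.4 t 0.5 z 174.8 F [-0.8  0.3  3.2] M [0.   0.16 0.  ] op 0.006
```

View pics/sc6c.png

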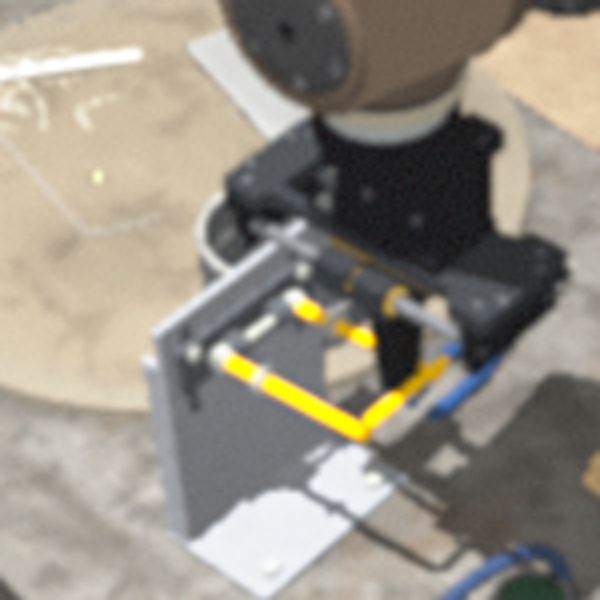

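```bash
for i in 1; do python3 -m crank '[[0,1.5,0,0,0,0],[-0.5,3,0,0,0,0]]' 0 ; python3 -m crank '[[0,1.5,0,0,0,0],[0,3,0,0,0,0]]' 0; done; python3 -c "
from h import *
where()"
```

```text
t: 10.5
eef_pos: [520.7, 67.0, 171.5]
tcp_rot: [-1.573, 0.006, -0.059]
ft_force: [3.2, 0.3, 2.7]
opening: 0.001
t: 10.7
eef_pos: [520.7, 67.0, 168.4]
tcp_rot: [-1.573, 0.006, -0.059]
ft_force: [-0.6, 0.2, 2.3]
opening: 0.002
t 10.70 s -124.5 t 0.5 z 168.4 F [-0.6  0.2  2.3] M [-0.03 -0.   -0.07] op 0.002
```

```bash
python3 -m crank '[[-1,1,0,0,0,0],[-2,2,0,0,0,0]]' 0 ; python3 -c "
from h import *
where()"; python3 -m crank '[[0,1,0,0,0,0],[0,2,0,0,0,0]]' 0; python3 -c "
from h import *
where()
im,d=vision.read_camera('scene'); cv2.imwrite('pics/sc7c.png',cv2.resize(im[160:240,190:290],None,fx=8,fy=8,interpolation=cv2.INTER_CUBIC))"
```

```text
t: 10.9
eef_pos: [519.6, 67.1, 166.6]
tcp_rot: [-1.573, 0.003, -0.059]
ft_force: [4.1, -0.9, 2.3]
opening: 0.006
t 10.90 s -125.6 t 0.5 z 166.6 F [ 4.1 -0.9  2.3] M [-0.05 -0.92 -0.  ] op 0.006
t: 11.1
eef_pos: [519.7, 67.0, 165.2]
tcp_rot: [-1.573, 0.003, -0.059]
ft_force: [-2.0, 0.0, 16.8]
opening: 0.004
t 11.10 s -125.5 t 0.5 z 165.2 F [-2.   0.  16.8] M [-0.09  0.3  -0.06] op 0.004
```

View pics/sc7c.png

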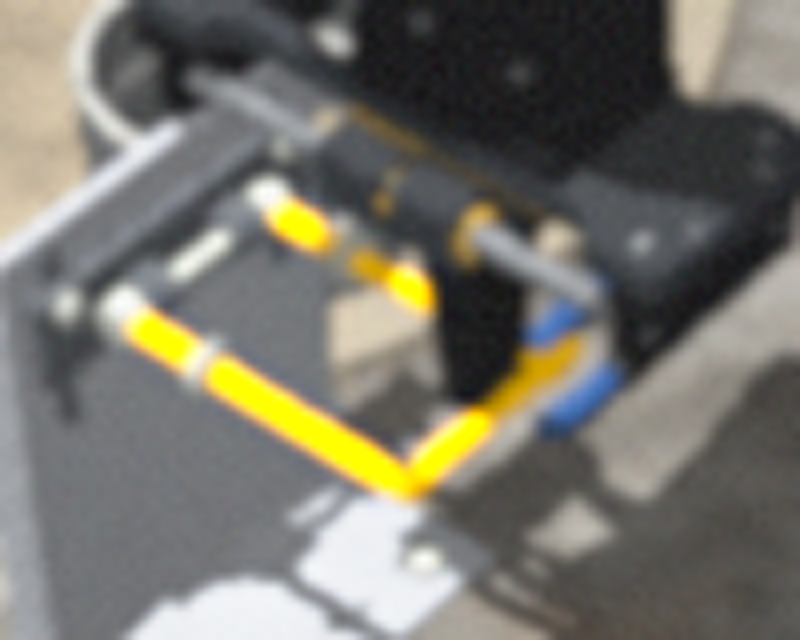

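The force rose sharply to 16.8 N at tip z = 165, so the hanger is on its stop. The cross bar is under the tips. I'll hold briefly and lift.

```bash
python3 -m crank '[[0,0,0,0,0,0],[0,0,0,0,0,0],[0,0,0,0,0,0]]' 0 ; python3 -m crank '[[0,-20,0,0,0,0],[0,-60,0,0,0,0],[-10,-110,-10,0,0,0],[-20,-150,-20,0,0,0],[-25,-180,-40,0,0,0]]' 1
python3 - <<'E'
from h import *
where(); 
c=vision.calibration("wrist");im,d=vision.read_camera("wrist"); np.save("pics/w8.npy",d); np.save("pics/w8c.npy",c,allow_pickle=True); cv2.imwrite("pics/w8.png",im)
im,d=vision.read_camera("scene"); c=vision.calibration("scene"); cv2.imwrite("pics/sc8.png",im); np.save("pics/sc8.npy",d)
hsv=cv2.cvtColor(im,cv2.COLOR_BGR2HSV);X=cloud(c,d)
ym=(hsv[...,0]>18)&(hsv[...,0]<32)&(hsv[...,1]>150)&(hsv[...,2]>120)
Y=X[ym]; dd=Y[:,:2]-O; s=dd@N;t=dd@E_; k=(s<0)&(s>-150)&(abs(t)<45)&(Y[:,2]>100); s=s[k];t=t[k];z=Y[k,2]
for a in range(-140,0,10):
    for lo,hi in((-40,-20),(-20,20),(20,40)):
        m=(s>=a)&(s<a+10)&(t>lo)&(t<hi)
        if m.sum()>2: print(a,lo,m.sum(),t[m].mean().round(1),np.median(z[m]).round(1))
E
```

```text
t: 11.45
eef_pos: [519.6, 67.0, 165.5]
tcp_rot: [-1.573, 0.003, -0.059]
ft_force: [0.8, 0.2, 6.5]
opening: 0.006
t: 11.95
eef_pos: [491.8, 29.2, 348.1]
tcp_rot: [-1.573, 0.002, -0.057]
ft_force: [0.3, 0.3, -0.5]
opening: 0.368
t 11.95 s -151.4 t -38.7 z 348.1 F [ 0.3  0.3 -0.5] M [-0.03 -0.15 -0.04] op 0.368
-140 -40 12 -25.4 164.1
-140 -20 50 -1.0 164.7
-140 20 25 29.6 163.8
-130 -40 3 -22.8 154.1
-130 -20 4 -9.8 455.8
-130 20 10 33.8 155.2
-120 -40 11 -25.8 152.5
-120 20 15 33.3 150.9
-110 -40 11 -26.4 152.0
-110 20 12 33.3 150.9
-100 -40 16 -26.1 150.8
-100 20 11 32.2 151.1
-90 -40 9 -26.7 150.8
-90 20 15 31.8 150.9
-80 -40 11 -26.7 150.7
-80 20 14 31.8 150.3
-70 -40 11 -27.8 150.2
-70 20 13 31.8 151.3
-60 -40 13 -27.9 149.8
-60 20 14 31.6 149.9
-40 -40 13 -27.5 151.8
-40 20 17 31.6 151.0
-30 -40 11 -28.0 150.6
-30 20 7 31.1 150.5
-10 -20 5 11.3 111.8
```

View pics/w8.png

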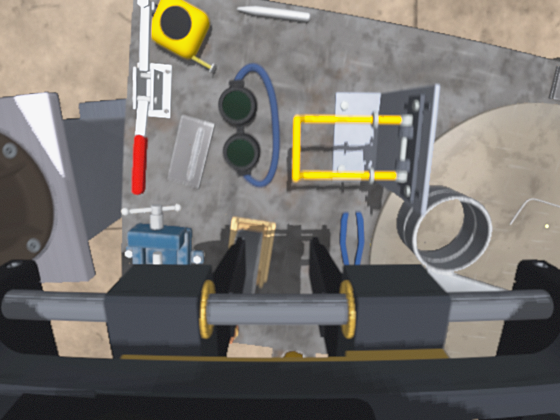

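```bash
python3 - <<'E'
from h import *
im=cv2.imread("pics/w8.png");c=np.load("pics/w8c.npy",allow_pickle=True).item();d=np.load("pics/w8.npy");X=cloud(c,d)
hsv=cv2.cvtColor(im,cv2.COLOR_BGR2HSV)
ym=(hsv[...,0]>18)&(hsv[...,0]<32)&(hsv[...,1]>150)&(hsv[...,2]>120); ym[:,:285]=0; ym[:100]=0; ym[195:]=0; ym[:,415:]=0
def fitline(m):
    v,u=np.nonzero(m); p=np.polyfit(u,v,1); return p
top=ym.copy();top[:,:312]=0;top[140:]=0; bot=ym.copy();bot[:,:312]=0;bot[:160]=0
pt,pb=fitline(top),fitline(bot); print(pt,pb)
A=[px2z(c,u,np.polyval(pt,u),147) for u in (320,400)];B=[px2z(c,u,np.polyval(pb,u),147) for u in (320,400)]
print(np.round(A,1),np.round(B,1))
for l in (A,B): dd=l[1]-l[0]; print("yaw",np.degrees(np.arctan2(dd[1],dd[0])))
m=(A[0]+B[0])/2; print("mid",m,"dist",np.linalg.norm(A[0]-B[0]))
cb=ym.copy();cb[:128]=0;cb[172:]=0;cb[:,310:]=0; v,u=np.nonzero(cb); print("crossbar",u.mean(),v.mean(),px2z(c,u.mean(),v.mean(),165).round(1),np.median(X[cb],0).round(1),np.median(X[top],0).round(1),np.median(X[bot],0).round(1))
cv2.imwrite("pics/w8b.png",cv2.resize(im[80:200,285:445],None,fx=5,fy=5,interpolation=cv2.INTER_CUBIC))
E
```

```text
[7.43992749e-03 1.16223649e+02] [6.64490801e-03 1.72529721e+02]
[[542.6  94.8 147. ]
 [628.8  90.  147. ]] [[541.   34.2 147. ]
 [630.8  28.8 147. ]]
yaw -3.1788994759301668
yaw -3.4809700323899353
mid [541.8374131   64.50958707 147.        ] dist 60.62088500241299
crossbar 296.0511363636364 150.26136363636363 [514.8  64.7 165. ] [514.7  63.8 165.1] [583.   92.8 151.3] [583.4  32.9 151.2]
```

View pics/w8b.png

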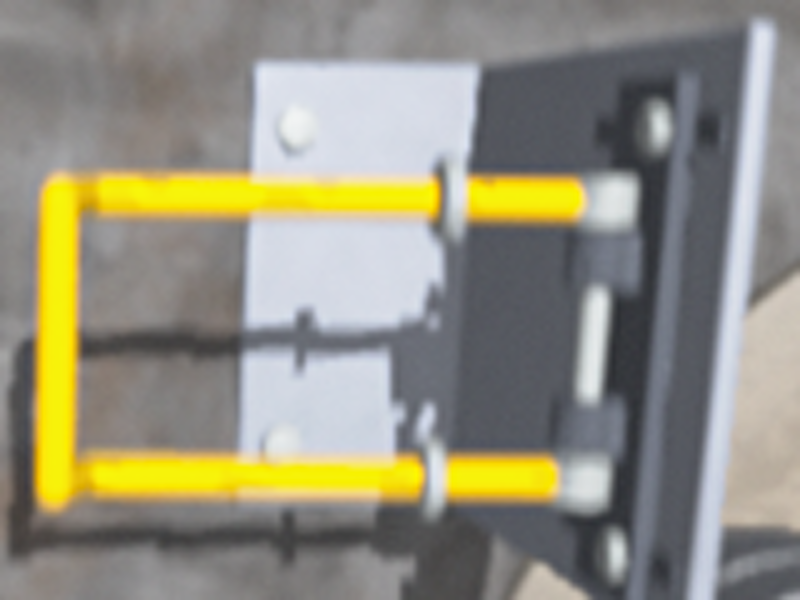

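```bash
sed -i 's/^O=.*/O=np.array([643.8,60.0]);YAW=-3.2/' h.py; python3 -c "
from h import *
where(); rel([438,-102,230],-11.5)"
```

```text
t 12.05 s -148.9 t -40.7 z 349.3 F [ 0.7  0.1 -0.8] M [ 0.04 -0.15 -0.05] op 0.452
t 12.05 at [492.8  27.7 349.3] row [ -47.3  119.5 -132.4] [0.13 8.09 0.16]
```

```bash
python3 -m crank '[[-12,25,-33,0,2,0],[-24,50,-66,0,4,0],[-36,75,-99,0,6,0],[-47,100,-132,0,8,0],[-47,119,-132,0,8,0]]' 1
python3 -m crank '[[0,0,0,0,0,0],[0,0,0,0,0,0]]' 1
python3 - <<'E'
from h import *
where(); s=env.state(); print(s["eef_pos"],s["tcp_rot"])
c=vision.calibration("wrist");im,d=vision.read_camera("wrist"); np.save("pics/w9.npy",d); np.save("pics/w9c.npy",c,allow_pickle=True); cv2.imwrite("pics/w9.png",im)
print(proj(c,np.array([s["eef_pos"]])))
E
```

```text
t: 12.55
eef_pos: [436.2, -103.5, 228.2]
tcp_rot: [-1.573, 0.001, -0.203]
ft_force: [-0.2, 1.4, 0.9]
opening: 0.872
t: 12.75
eef_pos: [435.9, -103.2, 227.6]
tcp_rot: [-1.572, 0.003, -0.203]
ft_force: [0.6, 0.5, 0.1]
opening: 0.989
t 12.75 s -198.5 t -174.5 z 227.6 F [0.6 0.5 0.1] M [-0.02 -0.13 -0.01] op 0.989
[ 435.88879905 -103.18859569  227.63848942] [-1.57224864  0.00279814 -0.20343388]
[[274.47140639 257.08095257]]
```

View pics/w9.png

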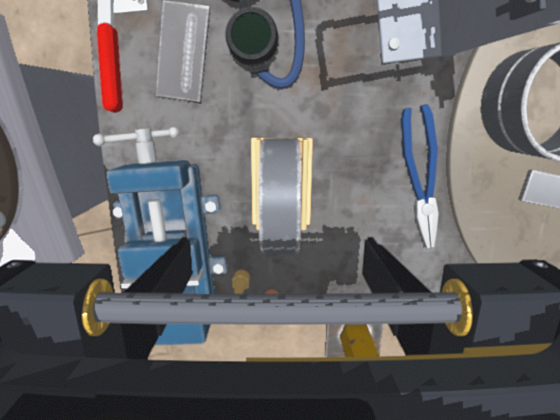

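```bash
python3 - <<'E'
from h import *
from scipy.optimize import least_squares
im=cv2.imread("pics/w9.png");c=np.load("pics/w9c.npy",allow_pickle=True).item();d=np.load("pics/w9.npy");X=cloud(c,d)
R=X[135:245,250:312].reshape(-1,3); R=R[(R[:,2]>40)&(R[:,2]<140)]
def sd(p):
    x,y,a=p; ax=np.array([np.cos(a),np.sin(a)]); q=R-[x,y,72]
    l=q[:,:2]@ax; t=q[:,:2]@[-ax[1],ax[0]]; r=np.hypot(t,q[:,2]); dr=abs(r-53.5)-3; dl=abs(l)-18
    return np.hypot(np.maximum(dr,0),np.maximum(dl,0))+np.minimum(np.maximum(dr,dl),0)
s=least_squares(sd,[437,-100,-.2],loss="soft_l1"); print("ring",s.x[:2],np.degrees(s.x[2]),s.cost,len(R),"ztop",np.percentile(R[:,2],99))
T=R[R[:,2]>122]; print("top pts",T.mean(0)); ax=np.array([np.cos(s.x[2]),np.sin(s.x[2])]); q=T[:,:2]-s.x[:2]; print(np.percentile(q@ax,[1,99]),np.percentile(q@[-ax[1],ax[0]],[2,98]))
cv2.imwrite("pics/w9b.png",cv2.resize(im[125:255,235:325],None,fx=4.5,fy=4.5,interpolation=cv2.INTER_CUBIC))
rel([*s.x[:2],150],-11.5)
E
```

```text
ring [ 437.60883192 -102.94779732] -11.44074723391509 4220.37969311097 4450 ztop 129.67298130160768
top pts [ 438.10892239 -106.64766936  126.56324922]
[-16.17864413  18.51131446] [-30.99555026  20.69635399]
t 12.80 at [ 436.4 -103.1  228.3] row [ 1.2 78.3  0.5] [ 0.1  -0.12 -0.06]
```

View pics/w9b.png

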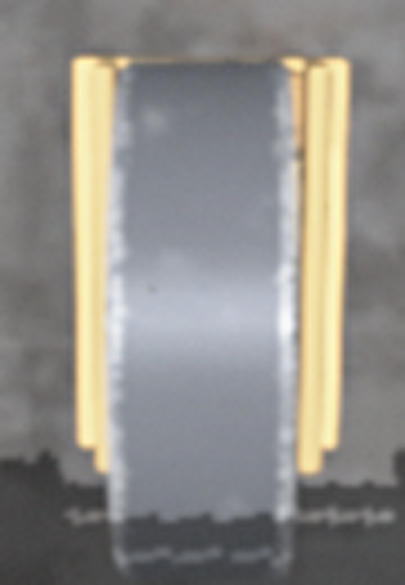

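The picture shows the ring square in the tool's view. Its faces are at columns 260 and 300, its axis is within 0.1° of the jaws, and its centre is about 2 mm off along x. I'll go down to tip z ≈ 105 and close.

```bash
python3 -m crank '[[1,35,0,0,0,0],[2,70,0,0,0,0],[2,100,0,0,0,0],[2,115,0,0,0,0],[2,122,0,0,0,0]]' 1
python3 -m crank '[[0,0,0,0,0,0],[0,0,0,0,0,0]]' 1
python3 -c "
from h import *
where();print(env.state()['eef_pos'])"
```

```text
t: 13.3
eef_pos: [438.4, -103.1, 105.7]
tcp_rot: [-1.572, 0.002, -0.202]
ft_force: [0.4, 0.4, 1.5]
opening: 1.003
t: 13.5
eef_pos: [439.0, -102.9, 106.6]
tcp_rot: [-1.573, 0.001, -0.201]
ft_force: [-0.2, -0.3, 0.8]
opening: 1.0
t 13.50 s -195.4 t -174.1 z 106.6 F [-0.2 -0.3  0.8] M [-0.   -0.08  0.03] op 1.000
[ 439.02794928 -102.93912114  106.56054839]
```

```bash
python3 -m crank '[[0,0,0,0,0,0],[0,0,0,0,0,0],[0,0,0,0,0,0],[0,0,0,0,0,0],[0,0,0,0,0,0]]' 0
python3 -m crank '[[0,0,0,0,0,0],[0,0,0,0,0,0],[0,0,0,0,0,0],[0,0,0,0,0,0]]' 0
python3 -c "
from h import *
where()"
```

```text
t: 14.0
eef_pos: [439.1, -103.0, 106.7]
tcp_rot: [-1.573, 0.0, -0.201]
ft_force: [-0.1, -0.7, -0.4]
opening: 0.637
t: 14.4
eef_pos: [439.0, -103.0, 106.6]
tcp_rot: [-1.573, 0.001, -0.201]
ft_force: [-0.3, 0.3, 0.6]
opening: 0.358
t 14.40 s -195.4 t -174.2 z 106.6 F [-0.3  0.3  0.6] M [-0.06 -0.05 -0.01] op 0.358
```

```bash
python3 -m crank '[[0,0,0,0,0,0],[0,0,0,0,0,0]]' 0
python3 -m crank '[[0,-5,0,0,0,0],[0,-15,0,0,0,0],[0,-25,0,0,0,0],[0,-30,0,0,0,0]]' 0
python3 -c "
from h import *
where()
im,d=vision.read_camera('scene'); cv2.imwrite('pics/sc10.png',cv2.resize(im[130:280,260:410],None,fx=4,fy=4,interpolation=cv2.INTER_CUBIC))"
```

```text
t: 14.6
eef_pos: [439.0, -103.0, 106.6]
tcp_rot: [-1.573, 0.001, -0.201]
ft_force: [0.5, 0.3, 0.5]
opening: 0.361
t: 15.0
eef_pos: [439.3, -103.0, 138.0]
tcp_rot: [-1.573, -0.001, -0.201]
ft_force: [0.1, 0.0, -2.2]
opening: 0.361
t 15.00 s -195.0 t -174.2 z 138.0 F [ 0.1  0.  -2.2] M [ 0.03 -0.11 -0.03] op 0.361
```

View pics/sc10.png

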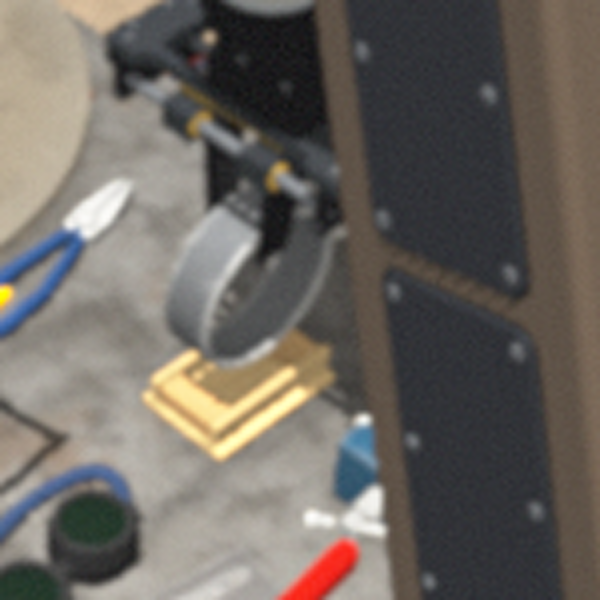

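```bash
python3 -c "
from h import *
rel(st(-185,0,185),-3.2)"
```

```text
t 15.05 at [ 439.5 -103.1  138.2] row [-15.3 -47.2 173.7] [ 0.13 -8.31  0.07]
```

```bash
python3 -m crank '[[0,-20,10,0,0,0],[-2,-40,30,0,-1,0],[-5,-47,60,0,-3,0],[-8,-47,90,0,-5,0],[-11,-47,120,0,-7,0]]' 0
python3 -c "
from h import *
where(); rel(st(-185,0,185),-3.2)"
```

```text
t: 15.55
eef_pos: [452.6, 17.9, 185.5]
tcp_rot: [-1.573, -0.002, -0.078]
ft_force: [1.5, -0.4, -2.1]
opening: 0.363
t 15.55 s -188.5 t -52.7 z 185.5 F [ 1.5 -0.4 -2.1] M [ 0.01 -0.14 -0.03] op 0.363
t 15.55 at [452.6  17.9 185.5] row [ 2.4  0.4 52.8] [ 0.14 -1.26  0.13]
```

```bash
python3 -m crank '[[0,0,20,0,-1.3,0],[2,0,38,0,-1.3,0],[2,0,53,0,-1.3,0],[2,0,53,0,-1.3,0],[2,0,53,0,-1.3,0]]' 0
python3 - <<'E'
from h import *
where(); rel(st(-185,0,185),-3.2)
c=vision.calibration("wrist");im,d=vision.read_camera("wrist"); np.save("pics/w11c.npy",c,allow_pickle=True); np.save("pics/w11.npy",d); cv2.imwrite("pics/w11.png",im)
im,d=vision.read_camera("scene"); cv2.imwrite("pics/sc11.png",cv2.resize(im[110:290,170:350],None,fx=3.3,fy=3.3,interpolation=cv2.INTER_CUBIC))
E
```

```text
t: 16.05
eef_pos: [458.6, 70.5, 185.4]
tcp_rot: [-1.573, -0.002, -0.054]
ft_force: [-0.9, -0.6, -2.4]
opening: 0.363
t 16.05 s -185.5 t 0.1 z 185.4 F [-0.9 -0.6 -2.4] M [-0.   -0.09  0.02] op 0.363
t 16.05 at [458.6  70.5 185.4] row [ 0.5  0.4 -0.1] [0.15 0.09 0.12]
```

View pics/w11.png

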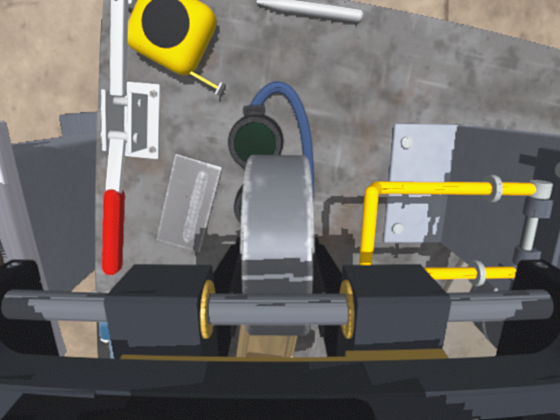

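View pics/sc11.png

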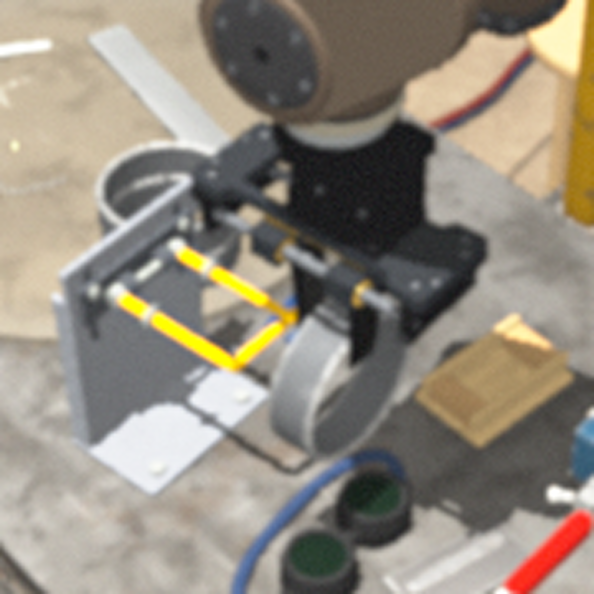

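```bash
python3 - <<'E'
from h import *
c=np.load("pics/w11c.npy",allow_pickle=True).item();d=np.load("pics/w11.npy");X=cloud(c,d); s=env.state(); R=Ro.from_euler('xyz',s["tcp_rot"])
for u,v,z in [(420,188.5,150),(460,188.5,150),(445,272.5,150),(465,272.5,150),(370,225,165),(367,255,165)]:
    p=px2z(c,u,v,z); print(u,v,p.round(1),X[int(v),int(u)].round(1),"tool",R.inv().apply(p-s["eef_pos"]).round(1))
E
```

```text
420 188.5 [551.5  95.5 150. ] [550.1  96.6 153.2] tool [91.2 35.5 30.7]
460 188.5 [577.7  94.1 150. ] [576.1  95.2 152.7] tool [117.4  35.5  30.8]
445 272.5 [573.   35.6 150. ] [572.   36.9 151.8] tool [116.   35.7 -27.9]
465 272.5 [587.4  34.5 150. ] [586.1  36.  152. ] tool [130.4  35.7 -28.2]
370 225 [516.   78.5 165. ] [515.6  79.  166.4] tool [56.7 20.4 11.7]
367 255 [514.6  59.1 165. ] [514.4  59.5 165.9] tool [56.4 20.5 -7.7]
```

```bash
python3 -m crank '[[15,0,0.5,0,0,0],[35,0,1.2,0,0,0],[55,0,1.2,0,0,0],[75,0,1.2,0,0,0],[90,0,1.2,0,0,0]]' 0
python3 -m crank '[[10,0,0,0,0,0],[19,0,0,0,0,0],[19,0,0,0,0,0],[19,0,0,0,0,0]]' 0
python3 - <<'E'
from h import *
where()
c=vision.calibration("wrist");im,d=vision.read_camera("wrist"); cv2.imwrite("pics/w12.png",im)
im,d=vision.read_camera("scene"); cv2.imwrite("pics/sc12.png",cv2.resize(im[110:290,150:330],None,fx=3.3,fy=3.3,interpolation=cv2.INTER_CUBIC))
E
```

```text
t: 16.65
eef_pos: [549.6, 65.2, 185.5]
tcp_rot: [-1.573, -0.002, -0.057]
ft_force: [-0.8, 0.4, -2.7]
opening: 0.359
t: 17.05
eef_pos: [568.1, 64.0, 185.4]
tcp_rot: [-1.573, -0.002, -0.057]
ft_force: [-0.2, 0.4, -2.4]
opening: 0.359
t 17.05 s -75.8 t -0.3 z 185.4 F [-0.2  0.4 -2.4] M [ 0.06 -0.09 -0.01] op 0.359
```

View pics/w12.png

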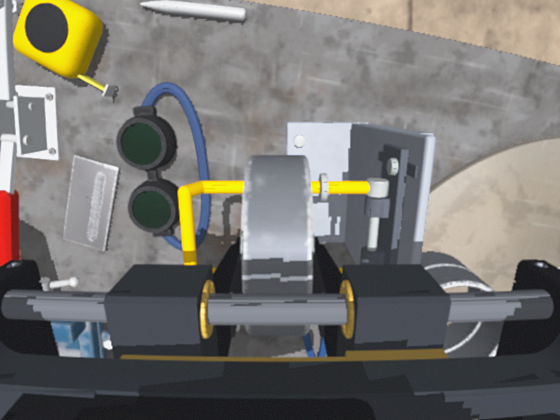

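View pics/sc12.png

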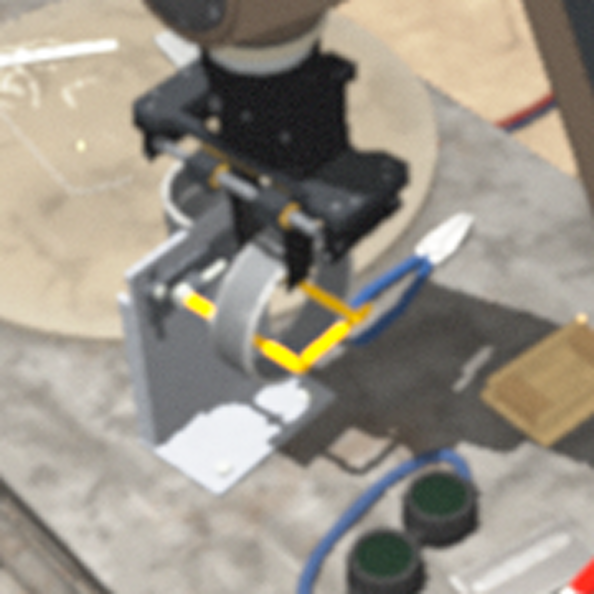

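The ring encircles the hanger, past its lip and short of the shoulders: its back face is at column 312 and the shoulder disc at 321. I'll lower it.

```bash
python3 -m crank '[[0,8,1,0,0,0],[0,16,1.3,0,0,0],[0,23,1.3,0,0,0],[0,29,1.3,0,0,0],[0,29,1.3,0,0,0]]' 0
python3 -c "
from h import *
where()"
python3 -m crank '[[0,1,0,0,0,0],[0,2,0,0,0,0],[0,3,0,0,0,0],[0,4,0,0,0,0]]' 0
python3 -c "
from h import *
where()"
```

```text
t: 17.65
eef_pos: [567.7, 65.3, 155.5]
tcp_rot: [-1.574, -0.0, -0.057]
ft_force: [0.3, -0.2, -1.5]
opening: 0.359
t 17.65 s -76.2 t 1.1 z 155.5 F [ 0.3 -0.2 -1.5] M [ 0.   -0.14  0.  ] op 0.359
t: 18.05
eef_pos: [567.9, 65.5, 151.7]
tcp_rot: [-1.573, -0.001, -0.057]
ft_force: [0.5, 2.0, -0.4]
opening: 0.36
t 18.05 s -76.1 t 1.2 z 151.7 F [ 0.5  2.  -0.4] M [ 0.35 -0.05 -0.02] op 0.360
```

```bash
python3 -m crank '[[0,0,0.7,0,0,0],[0,0,1.4,0,0,0]]' 0
python3 -c "
from h import *
where()"
python3 -m crank '[[0,0.6,0,0,0,0],[0,1.2,0,0,0,0]]' 0
python3 -c "
from h import *
where()"
```

```text
t: 18.25
eef_pos: [568.0, 66.9, 151.7]
tcp_rot: [-1.573, -0.001, -0.057]
ft_force: [-0.0, 1.0, -2.5]
opening: 0.361
t 18.25 s -76.1 t 2.6 z 151.7 F [-0.   1.  -2.5] M [ 0.01 -0.09  0.01] op 0.361
t: 18.45
eef_pos: [568.0, 66.8, 150.5]
tcp_rot: [-1.573, -0.001, -0.057]
ft_force: [-1.1, 0.0, -2.3]
opening: 0.362
t 18.45 s -76.1 t 2.6 z 150.5 F [-1.1  0.  -2.3] M [-0.01 -0.11 -0.06] op 0.362
```

```bash
python3 -m crank '[[0,0.6,0,0,0,0],[0,1.2,0,0,0,0]]' 0
python3 -c "
from h import *
where()"
python3 -m crank '[[0,0.5,0,0,0,0],[0,1.0,0,0,0,0]]' 0
python3 -c "
from h import *
where()"
```

```text
t: 18.65
eef_pos: [568.0, 66.9, 149.2]
tcp_rot: [-1.573, -0.001, -0.057]
ft_force: [-1.0, 0.8, -0.4]
opening: 0.358
t 18.65 s -76.1 t 2.6 z 149.2 F [-1.   0.8 -0.4] M [ 0.18 -0.14  0.04] op 0.358
t: 18.85
eef_pos: [568.1, 66.9, 148.4]
tcp_rot: [-1.573, -0.001, -0.057]
ft_force: [-0.6, -1.3, 2.1]
opening: 0.359
t 18.85 s -76.0 t 2.6 z 148.4 F [-0.6 -1.3  2.1] M [0.09 0.13 0.02] op 0.359
```

The force has gone from −2.4 N to +2.1 N, so the prongs carry the ring with about 4.5 N. I'll hold briefly, then slide back by feel.

```bash
python3 -m crank '[[0,0,0,0,0,0],[0,0,0,0,0,0],[0,0,0,0,0,0]]' 0
python3 -m crank '[[1.5,0,0,0,0,0],[3,0,0,0,0,0],[4.5,0,0,0,0,0]]' 0
python3 -c "
from h import *
where()"
```

```text
t: 19.15
eef_pos: [568.1, 66.9, 148.5]
tcp_rot: [-1.573, -0.001, -0.057]
ft_force: [-0.8, 0.3, 1.6]
opening: 0.364
t: 19.45
eef_pos: [572.6, 66.7, 148.4]
tcp_rot: [-1.573, -0.001, -0.057]
ft_force: [-0.9, 1.6, 0.2]
opening: 0.358
t 19.45 s -71.5 t 2.7 z 148.4 F [-0.9  1.6  0.2] M [0.38 0.32 0.01] op 0.358
```

```bash
python3 -m crank '[[1,0,0,0,0,0],[2,0,0,0,0,0]]' 0
python3 -c "
from h import *
where()"
python3 -m crank '[[0.7,0,0,0,0,0],[1.4,0,0,0,0,0]]' 0
python3 -c "
from h import *
where()
c=vision.calibration('wrist');im,d=vision.read_camera('wrist'); cv2.imwrite('pics/w13.png',im[140:300,160:460].repeat(2,0).repeat(2,1))"
```

```text
t: 19.65
eef_pos: [574.6, 66.6, 148.4]
tcp_rot: [-1.573, -0.001, -0.057]
ft_force: [-2.1, 1.6, 0.5]
opening: 0.359
t 19.65 s -69.5 t 2.7 z 148.4 F [-2.1  1.6  0.5] M [0.32 0.33 0.02] op 0.359
t: 19.85
eef_pos: [576.0, 66.5, 148.4]
tcp_rot: [-1.573, -0.0, -0.056]
ft_force: [-2.3, 1.6, 1.1]
opening: 0.36
t 19.85 s -68.0 t 2.7 z 148.4 F [-2.3  1.6  1.1] M [0.35 0.32 0.03] op 0.360
```

View pics/w13.png

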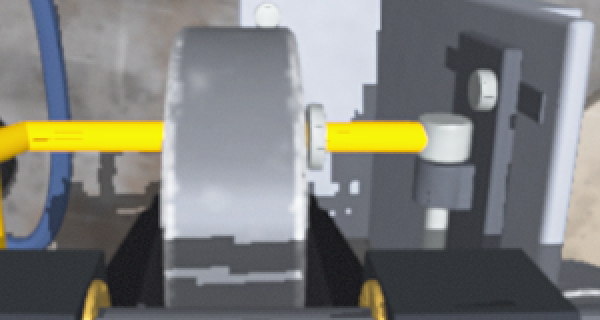

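The picture shows the ring's back face at x = 303 and the near shoulder disc from 308, so only 1–2 mm is left. I'll carry on in small steps until the force rises.

```bash
python3 -m crank '[[0.5,0,0,0,0,0],[1,0,0,0,0,0]]' 0
python3 -m crank '[[0.5,0,0,0,0,0],[1,0,0,0,0,0]]' 0
python3 -c "
from h import *
where()"
```

```text
t: 20.1
eef_pos: [577.1, 66.5, 148.4]
tcp_rot: [-1.573, -0.001, -0.057]
ft_force: [-3.8, 1.4, 0.8]
opening: 0.361
t: 20.3
eef_pos: [577.3, 66.5, 148.3]
tcp_rot: [-1.573, 0.001, -0.057]
ft_force: [-8.0, 1.3, 3.7]
opening: 0.36
t 20.30 s -66.7 t 2.8 z 148.3 F [-8.   1.3  3.7] M [0.42 1.36 0.03] op 0.360
```

```bash
python3 -m crank '[[-0.3,0,0.3,0,0,0],[-0.3,0,0.6,0,0,0]]' 0
python3 -c "
from h import *
where()"
python3 -m crank '[[0,0,0,0,0,0],[0,0,0,0,0,0],[0,0,0,0,0,0]]' 0.5
python3 -c "
from h import *
where()
c=vision.calibration('wrist');im,d=vision.read_camera('wrist'); cv2.imwrite('pics/w14.png',im[140:300,160:460].repeat(2,0).repeat(2,1))"
```

```text
t: 20.5
eef_pos: [577.2, 66.8, 148.4]
tcp_rot: [-1.574, 0.001, -0.057]
ft_force: [-2.3, -3.1, 1.8]
opening: 0.363
t 20.50 s -66.9 t 3.1 z 148.4 F [-2.3 -3.1  1.8] M [-0.24  0.28 -0.04] op 0.363
t: 20.8
eef_pos: [577.5, 66.8, 148.4]
tcp_rot: [-1.574, 0.0, -0.057]
ft_force: [-0.2, -0.2, -0.1]
opening: 0.494
t 20.80 s -66.6 t 3.1 z 148.4 F [-0.2 -0.2 -0.1] M [ 0.03 -0.12 -0.06] op 0.494
```

View pics/w14.png

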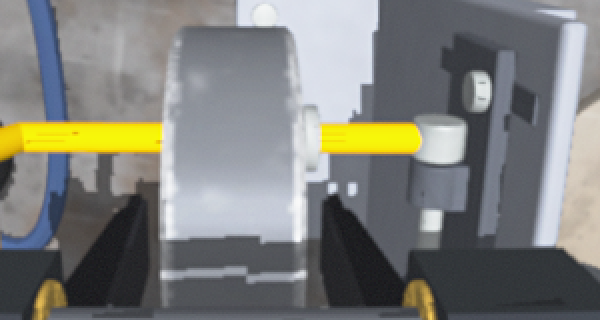

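The ring touches the shoulder disc at (303,140), and the fingers are clear on both sides with no force on the tool. I'll lift straight up.

```bash
python3 -m crank '[[0,-8,0,0,0,0],[0,-20,0,0,0,0],[0,-35,0,0,0,0],[0,-55,0,0,0,0],[0,-80,0,0,0,0]]' 0.5
python3 -m crank '[[0,-40,-5,0,0,0],[-5,-80,-20,0,0,0],[-10,-110,-40,0,0,0],[-10,-110,-40,0,0,0]]' 0.5
python3 - <<'E'
from h import *
from scipy.optimize import least_squares
where()
c=vision.calibration("wrist");im,d=vision.read_camera("wrist"); cv2.imwrite("pics/w15.png",im); X=cloud(c,d); np.save("pics/w15X.npy",X)
im2,d2=vision.read_camera("scene"); cv2.imwrite("pics/sc15.png",cv2.resize(im2[110:290,150:330],None,fx=3.3,fy=3.3,interpolation=cv2.INTER_CUBIC)); X2=cloud(vision.calibration("scene"),d2)
hsv=cv2.cvtColor(im,cv2.COLOR_BGR2HSV)
for nm,X_,I in (("wrist",X,im),("scene",X2,im2)):
    g=cv2.cvtColor(I,cv2.COLOR_BGR2HSV)[...,1]<90
    R=X_[g]; q=R[:,:2]-O; s_=q@N; t_=q@E_; k=(abs(s_+66)<24)&(abs(t_)<65)&(R[:,2]>50)&(R[:,2]<180); R=R[k]
    def sd(p):
        x,y,a,z=p; ax=np.array([np.cos(a),np.sin(a)]); q=R-[x,y,z]
        l=q[:,:2]@ax; t=q[:,:2]@[-ax[1],ax[0]]; r=np.hypot(t,q[:,2]); dr=abs(r-53.5)-3; dl=abs(l)-18
        return np.hypot(np.maximum(dr,0),np.maximum(dl,0))+np.minimum(np.maximum(dr,dl),0)
    s=least_squares(sd,[577,66,-.06,114],loss="soft_l1"); q=s.x[:2]-O; print(nm,len(R),s.x.round(2),np.degrees(s.x[2]).round(2),"s,t",(q@N).round(1),(q@E_).round(1),s.cost)
E
```

```text
t: 21.35
eef_pos: [577.3, 67.0, 229.8]
tcp_rot: [-1.574, 0.001, -0.057]
ft_force: [0.2, 0.0, -0.0]
opening: 0.5
t: 21.75
eef_pos: [565.6, 26.5, 345.4]
tcp_rot: [-1.574, -0.007, -0.058]
ft_force: [0.3, 0.8, 0.5]
opening: 0.503
t 21.75 s -76.2 t -37.8 z 345.4 F [0.3 0.8 0.5] M [-0.01 -0.05  0.01] op 0.503
wrist 3446 [ 5.7908e+02  6.1720e+01 -6.0000e-02  1.1351e+02] -3.38 s,t -64.7 -1.9 746.7022345731615
scene 1050 [ 5.7659e+02  6.7250e+01 -3.0000e-02  1.1521e+02] -1.55 s,t -67.5 3.5 833.7899997438271
```

View pics/w15.png

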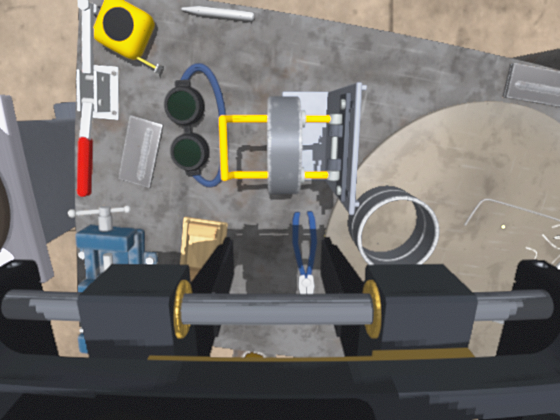

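View pics/sc15.png

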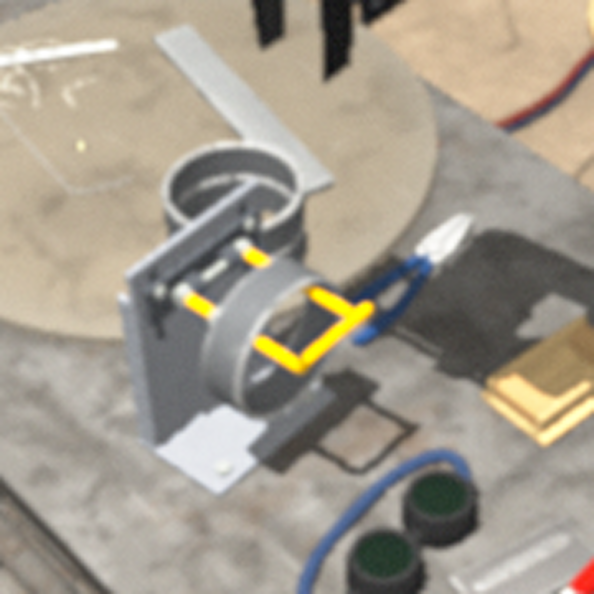

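```bash
python3 - <<'E'
from h import *
im=cv2.imread("pics/w15.png"); cv2.imwrite("pics/w15b.png",cv2.resize(im[75:215,210:370],None,fx=5,fy=5,interpolation=cv2.INTER_CUBIC)[:, :800])
E
```

```text
(no output)
```

View pics/w15b.png

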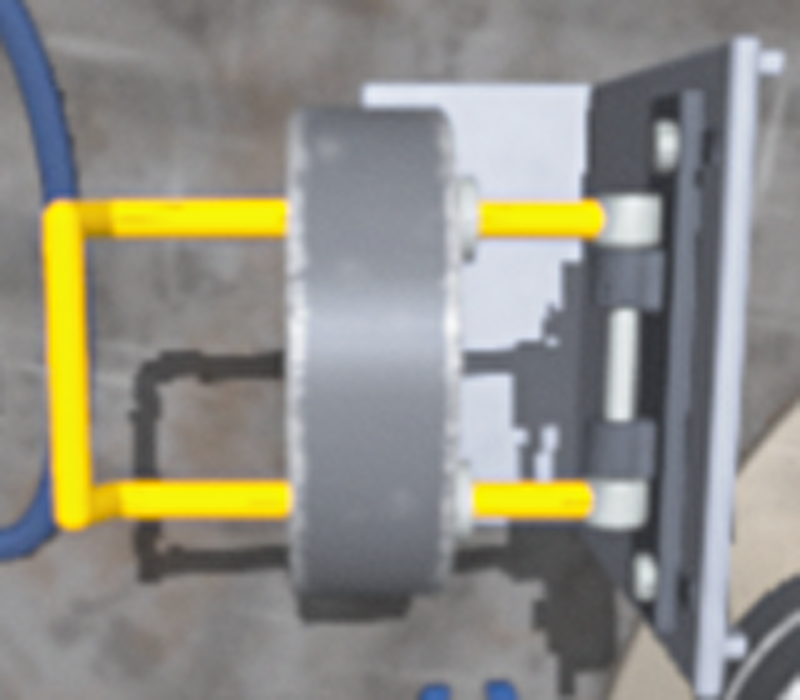

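The enlarged picture shows the ring's back face against both shoulder discs, at (462,215) and (458,500). Measured against the prongs, it is centred within about 2 mm and square to them. The robot is clear, so I'll hand in.

```bash
python3 -m crank '[[0,0,0,0,0,0],[0,0,0,0,0,0]]' 0.5; python3 -c "
from cell import job,env
print(job.job_done()); print(env.state()['t'])"
```

```text
t: 22.05
eef_pos: [564.8, 28.2, 340.1]
tcp_rot: [-1.573, 0.0, -0.057]
ft_force: [-0.6, 0.4, 0.3]
opening: 0.502
the job is handed in; nothing more can be done
None
the job is handed in; nothing more can be done
```

I folded the hanger out and hung the ring on it, fully back against the shoulders, then handed the job in at about 22 s. No verdict was reported.

- **Hanger:** I pulled it out with the shut fingertips behind the cross bar and pressed it down from above until it hit its stop. The highest force I read was about 17 N, and the camera depth showed the prongs level at about 147 mm.
- **Ring:** I took it from the cradle, passed it over the hanger's end and lowered it by feel until the prongs carried about 4.5 N. Then I slid it back until the shoulders pushed back with 8 N, eased off and let go.
- **Last checks:** The ring's face was against both shoulder discs, it was centred within about 2 mm between the prongs, and the tool read no force after the release. In the last pictures I saw no bystander out of place, but I did not measure their positions.
- **Disagreement:** The two cameras put the ring about 3 mm apart along the prongs (-64.7 and -67.5 mm in the stand's frame), 5 mm apart sideways and about 2° apart in yaw. Part of that is calibration error. I relied on the contact with the shoulders and the close-up picture.

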